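# Clear the tray sealer's catch tray

### The arm

A 6-joint arm with a two-finger parallel gripper is mounted at the origin on the work surface. World frame = base frame: x ahead of the robot, y to its left, z up, the work surface at z = 0. Lengths are in mm, angles in rad, forces in N, time in s.
With the tool pointing down it reaches from about 325 to 900 mm from the base axis. Payload 3.5 kg.
Tool frame: the origin (TCP) lies at the centre of the arm's flange, where the gripper is bolted on; the fingertips stand 173 mm ahead of it and the grasp point (between the pads) lies 155 mm ahead of it; x points along the fingers, y is the direction in which the jaws open and shut, and the axes are right-handed (so a half turn about x gives the same grasp; the last joint's range is limited). The gripper opens to 85 mm and grips with 20 to 120 N. Pads are 22 mm wide; open, the fingers measure 114 mm over their backs; the gripper's body (76 mm by 85 mm) begins 54 mm behind the grasp point. The pads swing forward as they close: fully open they stand 13 mm farther back than shut.
Start: joints at [1.209, 0.276, -0.026, 1.268, 0, 1.467], TCP at [159.957, 604.182, 404.713] pointing down, gripper open.
Joint ranges: [-3.12, 3.12], [-0.85, 1.88], [-1.08, 1.24], [-1.95, 2.15], [-1.57, 1.53], [-3.14, 3.14]. Speed limits (rad/s): [2.57, 2.57, 3.14, 3.14, 3.14, 3.14].

### API

Orientations are given as a 3x3 rotation matrix whose columns are the frame's x, y, z axes.
In Python, from plant import telemetry, vision, ticket gives the robot as it stands.
- The arm moves only by the tool send_rows, never from a script. Its argument "motion" is a list of rows, each a list of 3 entries, a list of its own where there are three numbers: the gripper command: -1 is fully open, 1 is shut, values between are in proportion, then the shift along the tool's x, y, z normalised to -1 to 1, where 1 is 75 mm, then the turn, a rotation vector about the tool's x, y, z normalised to -1 to 1, where 1 is 90 degrees. A call has 1 to 20 rows; each row shifts and turns the commanded pose from where the row before left it, along the tool's axes as they then stand; what a row does not reach is not made up. A row lasts 1/10 s, in which the tool goes at most 50 mm and 8.59 degrees, less where a joint would pass 70% of its speed; a pose out of reach is approached as far as the arm can. A call with a number of a shift or a turn outside -1 to 1 is refused whole. A call with a gripper value outside its range is refused whole. The fingers move at their own pace and stop on an object; "grip_force" is the grip in N (left out, the last holds). Time passes only in rows, so rows that do not move let the fingers close. It gives the time, the measured TCP pose, the force and the opening at its end, in the units of the state.
- telemetry.get_obs(): the state, without advancing time (a new reading comes with each control period).
- vision.camera(name): name is "scene" or "side" or "wrist"; returns a dict with "pixels" (420x560x3 uint8, red, green, blue), "range_z" (420x560 float32, mm along the optical axis (not along the pixel's ray), 0 where there is no reading), "intrinsics" (3x3 intrinsics, pixels), "rvec" (rotation vector, rad) and "tvec" (3), from world to camera coordinates, as OpenCV has them. Camera axes: x right, y down, z forward; pixel columns grow to the right and rows downward; lengths in mm; the calibration is good to about 2 mm. The wrist camera is an equidistant fisheye: a pixel r from the principal point sees the ray r / f radians off the axis. A picture is of the moment at which its call begins.
- ticket.sign_off(): hands the job in, once; it reports no verdict.
The state is a dict: "clock": time; "q": joint angles; "joint_velocities": joint speeds; "joint_efforts": joint torques, N m; "eef_pos": TCP position; "ee_rot": TCP orientation; "force": force on the tool from outside, world axes, zero at the start; "wrist_torque": the same for the moment, N m; "gripper_width": opening from 0.0 (shut) to 1.0 (fully open).
Only numpy, scipy, OpenCV 4.12 (cv2) and the standard library are available. Lean on these libraries where they do the work, as an engineer would, in place of code of your own. Each camera call takes 0.05 s, during which the arm holds its last target.

### The job

The tray sealer has finished a batch. First lift the lane divider out of the catch tray and hang it astride the middle of the rail, ridge along the bar; then move every sealed tub from the tray into the wooden tote, in a single layer on its floor, and finally press the sealer's reset button all the way down. Do not disturb the garlic pot or the pepper mill.

Things in the scene. Friction and masses are not known exactly. Their poses are not given: they have to be found in the camera images.
- sealer: white countertop tray sealer, fixed; origin: underside centre of its steel catch tray, on the counter. Tray inside 290 (x) x 270 (y) mm, floor at 6 mm, rim at 18 mm height. On its +y side, from y = 175 mm, a console 180 (x) x 75 (y) mm, 110 mm high; behind it from y = 250 mm the housing, 140 mm high (190 mm at its lid bar).
- reset (a joint): batch reset push button, a grey disc 32 mm across on top of the console: 0 = up, 0.006 m = fully down; springs back; about 5 N presses it fully
- reset_top (a point): centre of the button's upper face; it is pressed straight down
- divider: lane divider, stands mid-tray between two rows of tubs: upside-down steel trough 130 mm long (x, the ridge), 92 high, open below and at the ends; flat top 36 wide (y), 30 inside, 4 thick; 3 mm legs flare 10 degrees to 69 mm at the foot. On top a black grip fin 70 (x) x 10 (y), from 92 to 128 mm height. Origin: centre of the foot plane, z up. 0.2-0.33 kg
- divider_ridge (a point): centre of the underside of the divider's flat top, 88 mm above its origin; when it hangs on the rail this lies about 8 mm above the bar's axis
- rail: fixed free-standing steel rail: a horizontal bar 16 mm thick along its y axis, 220 mm between two posts 20 mm thick on round feet of 70 mm; origin on the counter under the bar's middle
- rail_mid (a point): middle of the bar, on its axis, 170 mm above the counter
- tote: fixed open wooden tote, inside 220 (x) x 300 (y) mm, walls 4 mm, 70 mm high, floor 4 mm above the origin; origin: underside centre
- garlic_pot: bystander: terracotta garlic pot with lid, 88 mm across, 109 mm high, loose; origin: underside centre
- pepper_mill: bystander: chrome pepper mill, 54 mm across, 157 mm high, loose; origin: underside centre
- box_tub1: sealed rectangular white tub with a foil lid, 76 (x) x 50 (y) x 58 (z) mm; origin: its centre; 0.14 to 0.28 kg; may be absent
- box_tub2: sealed rectangular white tub with a foil lid, 76 (x) x 50 (y) x 58 (z) mm; origin: its centre; 0.14 to 0.28 kg; may be absent
- box_tub3: sealed rectangular white tub with a foil lid, 76 (x) x 50 (y) x 58 (z) mm; origin: its centre; 0.14 to 0.28 kg; may be absent
- box_tub4: sealed rectangular white tub with a foil lid, 76 (x) x 50 (y) x 58 (z) mm; origin: its centre; 0.14 to 0.28 kg; may be absent
- round_tub1: sealed round white tub with a foil lid, 60 mm across, 58 mm high (z); origin: its centre; 0.14 to 0.28 kg; may be absent
- round_tub2: sealed round white tub with a foil lid, 60 mm across, 58 mm high (z); origin: its centre; 0.14 to 0.28 kg; may be absent
Not all that is in view belongs to the job. Leave any purple or turquoise look-alike of the box_tub2 alone.

How it is judged:
By the outcome, as a careful person would: the job done as asked, in the order asked, and still so for the second after the job is handed in, with the robot touching nothing.
Of box_tub1, box_tub2, box_tub3, box_tub4, round_tub1, round_tub2 only 4 to 6 are there at a start; the rules pass over those that are not, and their reading is None.
At some moment in a run one of box_tub1, box_tub2, box_tub3, box_tub4, round_tub1, round_tub2 may be knocked a few centimetres aside while the robot is not near it.
It also fails if it takes over 210 s, if anything falls off the work surface, if the arm or the gripper's body presses on something with over 40 N, if the wrist force passes 120 N, or if a joint passes its speed limit or range.

## Working session

There is one attempt and no reset: what is moved stays moved. The work goes in short steps, Python scripts to look and compute and a tool call to move; the robot and the scene stay as the last step left them, time stands still between calls to the robot, and variables do not carry over. Pictures are saved under pics/ and viewed, and the job is handed in when it is done.

Besides the shell and the picture viewer there is one more tool, called after "Call:" as a command line: name --argument value ..., lists and objects as JSON in quotes. send_rows: Moves the arm, as the interface text tells. Its arguments: {"type":"object","properties":{"motion":{"type":"array"},"grip_force":{"type":"number"}},"required":["motion"]}

```bash
ls; mkdir -p pics; python3 - <<'E'
from plant import telemetry, vision, ticket
import cv2
o=telemetry.get_obs(); print(o)
for n in ("scene","side","wrist"):
    c=vision.camera(n); cv2.imwrite(f"pics/{n}0.png",c["pixels"][:,:,::-1]); print(n,c["intrinsics"].tolist(),c["rvec"],c["tvec"])
E
```

```text
pics
{'clock': 0.0, 'q': array([ 1.20860276e+00,  2.77163051e-01, -2.79142811e-02,  1.26798572e+00,
        8.46652599e-06,  1.46744180e+00]), 'joint_velocities': array([ 0.00135375,  0.00103894, -0.00012368, -0.00062947,  0.00038224,
        0.00047775]), 'joint_efforts': array([-2.55826882e-03, -4.45508695e+01,  2.95205498e+01,  1.63824245e-02,
       -3.20522831e-04, -1.41073730e-05]), 'eef_pos': array([159.81362829, 603.81120011, 403.52485564]), 'ee_rot': array([[-8.11076973e-04,  2.55957530e-01,  9.66687687e-01],
       [-2.11666248e-03,  9.66685400e-01, -2.55958701e-01],
       [-9.99997431e-01, -2.25375376e-03, -2.42280569e-04]]), 'force': array([ 0.18488237, -0.21503505, -0.57068459]), 'wrist_torque': array([ 0.00333216, -0.02088589,  0.0164442 ]), 'gripper_width': 1.0034088893408861}
scene [[493.7381522494786, 0.0, 276.5821716298291], [0.0, 493.7381522494786, 205.1623603373562], [0.0, 0.0, 1.0]] [ 2.22027232  0.69577398 -0.34048105] [-477.28466523  -45.33824216 1424.48469537]
side [[466.1485072036933, 0.0, 284.3604399491344], [0.0, 466.1485072036933, 207.0810581878541], [0.0, 0.0, 1.0]] [ 2.37383645 -0.54923159  0.1927445 ] [-436.46874935  330.94619289 1117.63477179]
wrist [[325.19226210127806, 0.0, 284.717085610716], [0.0, 325.19226210127806, 214.11519164749677], [0.0, 0.0, 1.0]] [-2.28085873 -1.75659595 -0.27706389] [-623.77165096  -40.42940116  378.79989855]
```

View pics/scene0.png

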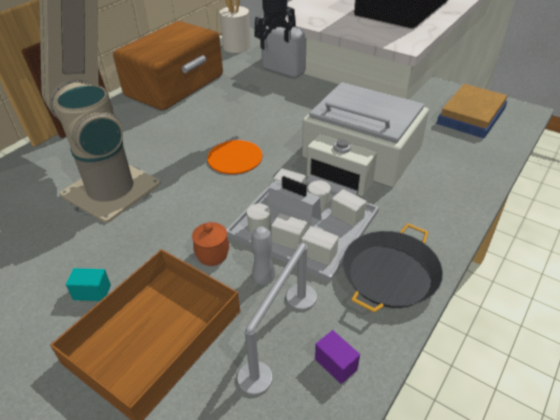

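View pics/side0.png

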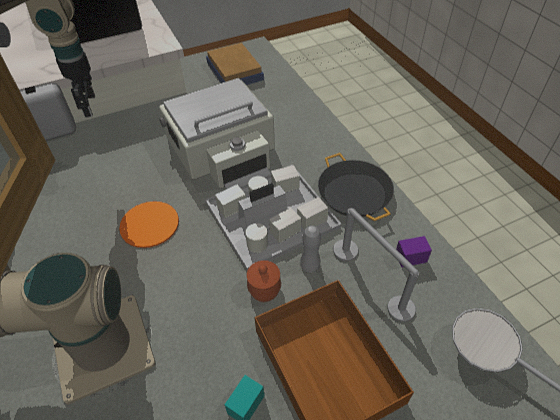

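View pics/wrist0.png

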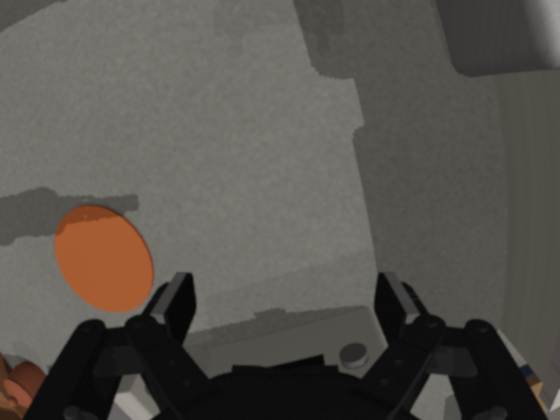

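The scene view shows the tray (~305,220) with the divider and its black fin, six tubs, the tote lower left, the rail at (275,300), and the pot and mill beside the tray. Next I'll turn the depth into points.

```bash
cat > h.py <<'E'
import numpy as np, cv2
from plant import telemetry, vision
def cloud(c):
    K=c["intrinsics"];R=cv2.Rodrigues(np.array(c["rvec"],float))[0];t=np.array(c["tvec"],float).ravel()
    z=c["range_z"].astype(float);v,u=np.indices(z.shape)
    P=np.stack([(u-K[0,2])/K[0,0]*z,(v-K[1,2])/K[1,1]*z,z],-1)
    W=(P-t)@R
    return W,z>0
def topmap(cs,x0,x1,y0,y1,res=2.0,zmin=-20,zmax=400):
    """height map & colour; image: row = x descending(up=+x), col = y descending (left=+y)"""
    H=int((x1-x0)/res);Wd=int((y1-y0)/res)
    hm=np.full((H,Wd),-99.);im=np.zeros((H,Wd,3),np.uint8)
    for c in cs:
        W,m=cloud(c);p=W[m];col=c["pixels"][m]
        k=(p[:,2]>zmin)&(p[:,2]<zmax)&(p[:,0]>x0)&(p[:,0]<x1)&(p[:,1]>y0)&(p[:,1]<y1)
        p=p[k];col=col[k];o=np.argsort(p[:,2]);p=p[o];col=col[o]
        r=np.clip(((x1-p[:,0])/res).astype(int),0,H-1);q=np.clip(((y1-p[:,1])/res).astype(int),0,Wd-1)
        for a,b,z,cc in zip(r,q,p[:,2],col):
            if z>hm[a,b]: hm[a,b]=z;im[a,b]=cc
    return hm,im
E
python3 - <<'E'
from h import *
sc=vision.camera("scene");sd=vision.camera("side")
np.savez("c0.npz",**{f"s_{k}":v for k,v in sc.items()},**{f"d_{k}":v for k,v in sd.items()})
for n,c in(("sc",sc),("sd",sd)):
    W,m=cloud(c)
    p=W[m]; print(n,np.percentile(p,[1,50,99],axis=0).round())
hm,im=topmap([sc,sd],150,950,-550,750,2.0)
g=np.clip(hm,0,200)/200*255
hc=cv2.applyColorMap(g.astype(np.uint8),cv2.COLORMAP_JET);hc[hm<-50]=0
cv2.imwrite("pics/top_h.png",hc);cv2.imwrite("pics/top_c.png",im[:,:,::-1])
E
```

```text
sc [[-4.480e+02 -4.920e+02 -7.580e+02]
 [ 4.910e+02  2.340e+02  2.000e+00]
 [ 1.234e+03  2.341e+03  3.980e+02]]
sd [[-1.730e+02 -5.180e+02 -7.640e+02]
 [ 5.480e+02  2.330e+02 -1.000e+00]
 [ 2.172e+03  2.337e+03  6.910e+02]]
```

View pics/top_h.png

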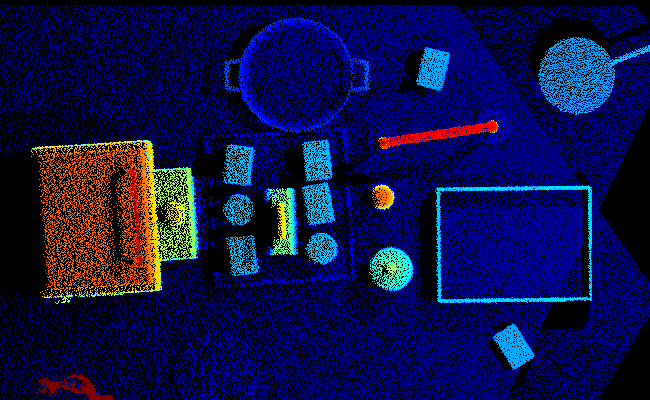

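View pics/top_c.png

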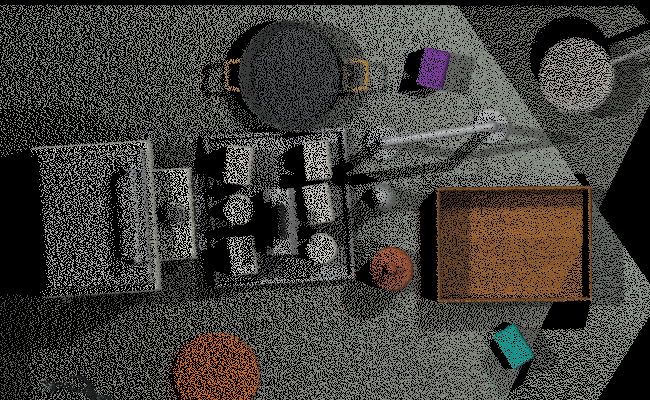

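The top map is clear (x = 950−2·row, y = 750−2·col): the tray is at about (532,196), rail middle (680,−125), tote (461,−278), mill (556,−16) and pot (412,−32). There are six tubs. Now precise fits.

```bash
cat >> h.py <<'E'
def seg(cs,x0,x1,y0,y1,z0,z1):
    out=[]
    for c in cs:
        W,m=cloud(c)
        k=m&(W[...,0]>x0)&(W[...,0]<x1)&(W[...,1]>y0)&(W[...,1]<y1)&(W[...,2]>z0)&(W[...,2]<z1)
        out.append(W[k])
    return out
def rect(p):
    (cx,cy),(w,h),a=cv2.minAreaRect(p[:,:2].astype(np.float32))
    if w<h: w,h=h,w;a+=90
    a=(a+90)%180-90
    return [round(float(v),1) for v in (cx,cy,w,h,a)]
def tubs(cs,x0,x1,y0,y1,z0,z1,show=True,res=2.0):
    """blobs of top-face points"""
    H=int((x1-x0)/res);Wd=int((y1-y0)/res);res_l=[]
    P=np.concatenate(seg(cs,x0,x1,y0,y1,z0,z1))
    g=np.zeros((H,Wd),np.uint8);r=((x1-P[:,0])/res).astype(int).clip(0,H-1);q=((y1-P[:,1])/res).astype(int).clip(0,Wd-1)
    np.add.at(g,(r,q),1);b=(g>0).astype(np.uint8)
    b=cv2.morphologyEx(b,cv2.MORPH_CLOSE,np.ones((3,3),np.uint8))
    n,l=cv2.connectedComponents(b)
    for i in range(1,n):
        p=P[l[r,q]==i]
        if len(p)<60: continue
        R=rect(p);res_l.append((R,len(p)))
        print(R,"n",len(p),"zmed",np.median(p[:,2]).round(1),"cen",((p[:,:2].max(0)+p[:,:2].min(0))/2).round(1))
    return P
E
python3 - <<'E'
from h import *
cs=[vision.camera("scene"),vision.camera("side")]
for nm,c in (("scene",[cs[0]]),("side",[cs[1]]),):
    print(nm)
    # counter height
    p=seg(c,250,350,-100,100,-20,20)[0]; print(" counter z",np.median(p[:,2]).round(2),p[:,2].std().round(2))
    print(" fin top"); tubs(c,440,580,120,250,125,142)
    print(" divider flat");tubs(c,440,580,120,250,92,106)
    print(" tubs");tubs(c,400,700,60,330,57,73)
    print(" bar");tubs(c,640,720,-260,10,150,190)
    print(" tote rim");tubs(c,330,600,-460,-100,64,78)
    print(" button");tubs(c,480,580,350,440,106,135)
    print(" console");tubs(c,400,660,350,450,104,114)
E
```

```text
scene
 counter z -0.21 1.8
 fin top
[507.6, 186.9, 70.0, 15.5, -0.1] n 128 zmed 131.8 cen [507.6 186.9]
 divider flat
[506.9, 187.6, 130.7, 42.1, 2.0] n 453 zmed 97.2 cen [507.3 188.6]
 tubs
[629.8, 116.6, 76.7, 52.9, 6.0] n 540 zmed 63.7 cen [628.9 115.8]
[621.0, 273.5, 78.2, 55.4, -8.4] n 441 zmed 63.6 cen [619.8 272.3]
[542.3, 114.4, 77.2, 53.6, 9.6] n 500 zmed 63.8 cen [542.5 113.4]
[506.7, 167.0, 129.9, 10.2, 1.9] n 243 zmed 65.1 cen [506.6 166.9]
[532.0, 273.2, 60.6, 56.9, -87.9] n 279 zmed 64.0 cen [531.8 273.5]
[452.6, 108.4, 60.9, 58.0, -44.2] n 331 zmed 63.8 cen [451.9 107.7]
[437.1, 272.3, 84.7, 47.1, 24.1] n 228 zmed 63.9 cen [439.5 266.1]
 bar
[681.6, -124.7, 239.8, 21.1, -81.3] n 1009 zmed 175.7 cen [ 682.6 -124.5]
 tote rim
[461.3, -277.3, 309.3, 231.4, -89.3] n 1440 zmed 68.8 cen [ 461.5 -277. ]
 button
[530.1, 401.5, 99.1, 77.8, 0.7] n 627 zmed 110.7 cen [530.  401.1]
 console
[531.5, 405.1, 257.3, 86.1, 3.1] n 1092 zmed 109.2 cen [529.5 403.5]
side
 counter z -1.85 2.06
 fin top
[505.9, 186.8, 71.4, 14.8, 2.6] n 99 zmed 130.3 cen [506.1 186.8]
 divider flat
[506.1, 185.5, 129.2, 41.2, 1.6] n 363 zmed 95.7 cen [506.  184.5]
 tubs
[628.8, 112.5, 77.1, 54.8, 7.4] n 384 zmed 62.1 cen [628.3 113.5]
[619.1, 270.2, 75.5, 53.1, -6.4] n 318 zmed 61.7 cen [619.2 269.8]
[541.5, 112.4, 76.2, 53.0, 10.1] n 404 zmed 61.8 cen [541.  111.6]
[506.9, 163.4, 129.4, 11.2, 3.1] n 189 zmed 65.1 cen [506.9 162.6]
[529.9, 276.8, 57.5, 51.0, -0.2] n 193 zmed 62.0 cen [529.8 276.8]
[451.8, 106.1, 59.5, 58.8, 75.8] n 315 zmed 62.4 cen [451.5 106.8]
[439.3, 263.6, 76.0, 55.7, 7.1] n 357 zmed 62.0 cen [439.8 263.5]
 bar
[680.1, -126.6, 238.8, 21.0, -81.7] n 707 zmed 173.5 cen [ 680. -127.]
 tote rim
[460.8, -279.3, 308.9, 228.9, -89.4] n 832 zmed 67.8 cen [ 460.8 -278.9]
 button
[529.8, 400.8, 99.5, 78.3, -0.1] n 525 zmed 110.0 cen [529.9 400.9]
 console
[532.2, 404.1, 259.7, 84.3, 3.9] n 968 zmed 107.7 cen [529.8 403.1]
```

```bash
cat > plan.py <<'E'
import sys,math
from h import *
def plan(x,y,z,yaw):
    """yaw deg of tool y axis; prints turn about tool x and shifts (norm.) in tool axes after the turn"""
    o=telemetry.get_obs();p=o["eef_pos"];R=o["ee_rot"]
    cur=math.degrees(math.atan2(R[1,1],R[0,1]))
    d=(yaw-cur+180)%360-180
    a=math.radians(yaw);ty=np.array([math.cos(a),math.sin(a)]);tz=np.array([math.sin(a),-math.cos(a)])
    D=np.array([x,y,z])-p
    print(f"t={o['clock']:.1f} pos={p.round(1)} yaw={cur:.1f} q={o['q'].round(2)} F={o['force'].round(1)} w={o['gripper_width']:.2f} tilt={R[:2,0].round(4)}")
    print(f" turn total {-d/90:.4f}; shift total tx {-D[2]/75:.3f} ty {D[:2]@ty/75:.3f} tz {D[:2]@tz/75:.3f}  dist {np.linalg.norm(D):.0f}")
if __name__=="__main__": plan(*map(float,sys.argv[1:5]))
E
python3 plan.py 506.5 186.8 404 92
```

```text
t=0.3 pos=[159.9 604.1 404.4] yaw=75.2 q=[ 1.21  0.28 -0.03  1.27 -0.    1.47] F=[-0.5 -0.6 -0. ] w=1.00 tilt=[-0.0001 -0.0005]
 turn total -0.1870; shift total tx 0.006 ty -5.722 tz 4.424  dist 542
```

Call:
send_rows --motion '[[-1,[0,0,0],[-0.0935,0,0]],[-1,[0,0,0],[-0.0935,0,0]],[-1,[0,-0.409,0.316],[0,0,0]],[-1,[0,-0.409,0.316],[0,0,0]],[-1,[0,-0.409,0.316],[0,0,0]],[-1,[0,-0.409,0.316],[0,0,0]],[-1,[0,-0.409,0.316],[0,0,0]],[-1,[0,-0.409,0.316],[0,0,0]],[-1,[0,-0.409,0.316],[0,0,0]],[-1,[0,-0.409,0.316],[0,0,0]],[-1,[0,-0.409,0.316],[0,0,0]],[-1,[0,-0.409,0.316],[0,0,0]],[-1,[0,-0.409,0.316],[0,0,0]],[-1,[0,-0.409,0.316],[0,0,0]],[-1,[0,-0.409,0.316],[0,0,0]],[-1,[0,-0.409,0.316],[0,0,0]],[-1,[0,0,0],[0,0,0]],[-1,[0,0,0],[0,0,0]]]'

```text
clock: 2.15
eef_pos: [506.9, 185.9, 404.6]
ee_rot: [[-0.001, -0.033, 0.999], [0.0, 0.999, 0.033], [-1.0, 0.0, -0.001]]
force: [0.5, 1.1, -0.4]
gripper_width: 0.996
```

```bash
python3 plan.py 506.5 186.8 276 92; python3 - <<'E'
from h import *
c=vision.camera("wrist");cv2.imwrite("pics/w1.png",c["pixels"][:,:,::-1])
E
```

```text
t=2.1 pos=[506.9 185.9 404.6] yaw=91.9 q=[ 0.23  0.13 -0.21  1.23  0.    0.2 ] F=[ 0.5  1.1 -0.4] w=1.00 tilt=[-0.0006  0.0004]
 turn total -0.0012; shift total tx 1.715 ty 0.012 tz -0.005  dist 129
```

View pics/w1.png

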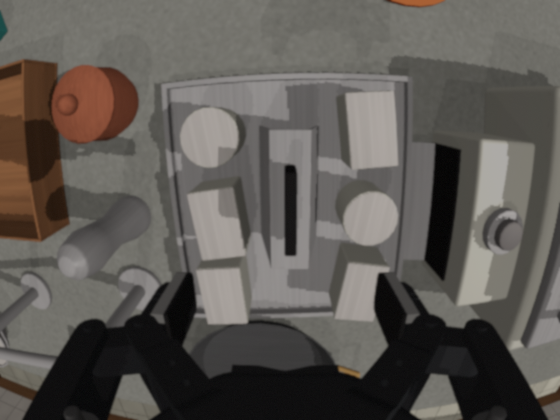

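The wrist view shows the fin centred between the jaws (290,210), with six tubs in the tray. Descending and gripping.

Call:
send_rows --motion '[[-1,[0.4,0,0],[0,0,0]],[-1,[0.4,0,0],[0,0,0]],[-1,[0.4,0,0],[0,0,0]],[-1,[0.3,0,0],[0,0,0]],[-1,[0.2,0.01,0],[0,0,0]],[-1,[0,0,0],[0,0,0]],[-1,[0,0,0],[0,0,0]],[1,[0,0,0],[0,0,0]],[1,[0,0,0],[0,0,0]],[1,[0,0,0],[0,0,0]],[1,[0,0,0],[0,0,0]],[1,[0,0,0],[0,0,0]],[1,[0,0,0],[0,0,0]],[1,[0,0,0],[0,0,0]],[1,[0,0,0],[0,0,0]]]' --grip_force 70

```text
clock: 3.7
eef_pos: [506.5, 187.3, 277.1]
ee_rot: [[-0.0, -0.035, 0.999], [-0.0, 0.999, 0.035], [-1.0, -0.0, -0.0]]
force: [-0.3, 0.4, 0.1]
gripper_width: 0.105
```

Call:
send_rows --motion '[[1,[-0.2,0,0],[0,0,0]],[1,[-0.44,0,0],[0,0,0]],[1,[-0.5,0,0],[0,0,0]],[1,[-0.5,0,0],[0,0,0]],[1,[-0.5,0,0],[0,0,0]],[1,[-0.4,0,0],[0,0,0]],[1,[-0.1,0,0],[0,0,0]],[1,[0,0,0],[0,0,0]],[1,[0,0,0],[0,0,0]]]'

```text
clock: 4.6
eef_pos: [506.0, 187.2, 472.9]
ee_rot: [[-0.004, -0.035, 0.999], [-0.001, 0.999, 0.035], [-1.0, -0.001, -0.004]]
force: [-0.0, 0.6, -3.4]
gripper_width: 0.104
```

```bash
python3 plan.py 681 -125.6 475 8.5;python3 plan.py 681 -125.6 475 92; python3 - <<'E'
from h import *
c=vision.camera("side");cv2.imwrite("pics/s1.png",c["pixels"][:,:,::-1])
E
```

```text
t=4.6 pos=[506.  187.2 472.9] yaw=92.0 q=[ 0.23  0.1  -0.1   1.38 -0.    0.2 ] F=[-0.   0.6 -3.4] w=0.10 tilt=[-0.0036 -0.0009]
 turn total 0.9278; shift total tx -0.028 ty 1.691 tz 4.470  dist 358
t=4.6 pos=[506.  187.2 472.9] yaw=92.0 q=[ 0.23  0.1  -0.1   1.38 -0.    0.2 ] F=[-0.   0.6 -3.4] w=0.10 tilt=[-0.0036 -0.0009]
 turn total -0.0000; shift total tx -0.028 ty -4.250 tz 2.186  dist 358
```

View pics/s1.png

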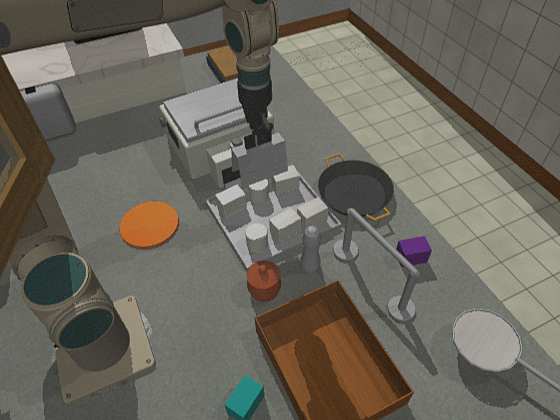

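Call:
send_rows --motion '[[1,[-0.01,-0.2,0.1],[0,0,0]],[1,[-0.02,-0.4,0.21],[0,0,0]],[1,[0,-0.45,0.23],[0,0,0]],[1,[0,-0.5,0.26],[0,0,0]],[1,[0,-0.5,0.26],[0,0,0]],[1,[0,-0.5,0.26],[0,0,0]],[1,[0,-0.5,0.26],[0,0,0]],[1,[0,-0.5,0.256],[0,0,0]],[1,[0,-0.45,0.23],[0,0,0]],[1,[0,-0.25,0.12],[0,0,0]],[1,[0,0,0],[0.0928,0,0]],[1,[0,0,0],[0.0928,0,0]],[1,[0,0,0],[0.0928,0,0]],[1,[0,0,0],[0.0928,0,0]],[1,[0,0,0],[0.0928,0,0]],[1,[0,0,0],[0.0928,0,0]],[1,[0,0,0],[0.0928,0,0]],[1,[0,0,0],[0.0928,0,0]],[1,[0,0,0],[0.0928,0,0]],[1,[0,0,0],[0.0928,0,0]]]'

```text
clock: 6.65
eef_pos: [681.4, -126.6, 475.2]
ee_rot: [[-0.003, 0.99, 0.141], [0.0, 0.141, -0.99], [-1.0, -0.003, -0.001]]
force: [-0.2, -0.1, -2.1]
gripper_width: 0.101
```

```bash
python3 plan.py 681 -125.6 475 8.5; python3 - <<'E'
from h import *
cs=[vision.camera("scene"),vision.camera("side")]
for c,n in zip(cs,("sc","sd")):
    cv2.imwrite(f"pics/{n}2.png",c["pixels"][:,:,::-1])
    print("flat"); tubs([c],600,760,-220,-40,282,304)
    print("lower edges"); tubs([c],600,760,-220,-40,198,230)
    print("bar"); tubs([c],640,730,-260,10,165,190)
E
```

```text
t=6.7 pos=[ 681.4 -126.6  475.2] yaw=8.1 q=[-0.28  0.38  0.26  1.45 -0.    1.15] F=[-0.2 -0.1 -2.1] w=0.10 tilt=[-0.0033  0.0004]
 turn total -0.0044; shift total tx 0.002 ty -0.003 tz -0.014  dist 1
flat
[682.8, -128.6, 130.9, 39.4, -83.3] n 877 zmed 295.2 cen [ 687.3 -128.4]
lower edges
[711.8, -123.3, 131.6, 8.4, -82.9] n 449 zmed 217.4 cen [ 711.3 -123.4]
[657.7, -166.5, 62.9, 7.8, -84.9] n 113 zmed 216.3 cen [ 657.8 -166.5]
bar
[692.9, -193.2, 99.2, 20.6, -83.5] n 431 zmed 175.9 cen [ 692.7 -193.8]
flat
[678.2, -130.2, 131.8, 39.1, -81.2] n 726 zmed 293.6 cen [ 679.6 -132. ]
lower edges
[716.3, -174.0, 32.6, 6.6, -82.4] n 74 zmed 215.5 cen [ 716.6 -173.9]
[650.2, -133.5, 131.8, 9.0, -82.0] n 445 zmed 216.3 cen [ 651.4 -133.2]
bar
[691.3, -209.9, 71.9, 22.0, -78.7] n 219 zmed 173.6 cen [ 693.8 -209.2]
[662.7, -26.4, 32.8, 15.2, -74.0] n 65 zmed 173.3 cen [662.2 -27.2]
```

View pics/sc2.png

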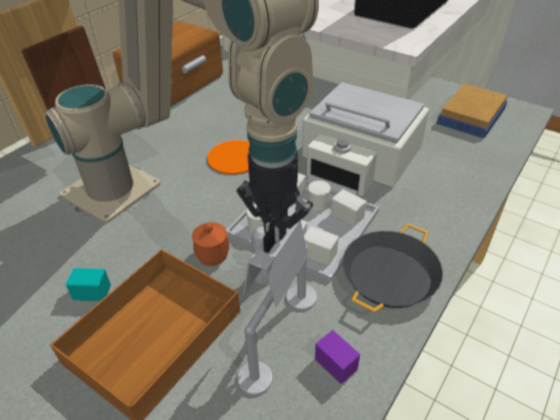

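Call:
send_rows --motion '[[1,[0,0,-0.04],[-0.004,0,0]],[1,[0.2,0,0],[0,0,0]],[1,[0.3,0,0],[0,0,0]],[1,[0.3,0,0],[0,0,0]],[1,[0.3,0,0],[0,0,0]],[1,[0.2,0,0],[0,0,0]],[1,[0.1,0,0],[0,0,0]],[1,[0.04,0,0],[0,0,0]],[1,[0,0,0],[0,0,0]],[1,[0,0,0],[0,0,0]]]'

```text
clock: 7.75
eef_pos: [681.5, -122.6, 370.8]
ee_rot: [[0.002, 0.988, 0.154], [-0.001, 0.154, -0.988], [-1.0, 0.002, 0.001]]
force: [-1.3, -0.2, -1.9]
gripper_width: 0.103
```

Call:
send_rows --motion '[[1,[0.02,0,0],[0,0,0]],[1,[0.02,0,0],[0,0,0]],[1,[0,0,0],[0,0,0]]]'

```text
clock: 8.05
eef_pos: [681.1, -122.5, 366.6]
ee_rot: [[0.0, 0.988, 0.154], [-0.0, 0.154, -0.988], [-1.0, 0.0, 0.0]]
force: [0.5, 0.3, -2.6]
gripper_width: 0.104
```

Call:
send_rows --motion '[[1,[0.02,0,0],[0,0,0]],[1,[0.02,0,0],[0,0,0]],[1,[0.02,0,0],[0,0,0]],[1,[0,0,0],[0,0,0]]]'

```text
clock: 8.45
eef_pos: [681.0, -122.5, 361.5]
ee_rot: [[-0.001, 0.988, 0.154], [0.0, 0.154, -0.988], [-1.0, -0.001, -0.0]]
force: [-0.1, -0.1, -2.2]
gripper_width: 0.106
```

```bash
python3 - <<'E'
from h import *
c=vision.camera("side");cv2.imwrite("pics/sd3.png",c["pixels"][:,:,::-1])
c=vision.camera("wrist");cv2.imwrite("pics/w3.png",c["pixels"][:,:,::-1])
E
```

```text
(no output)
```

View pics/sd3.png

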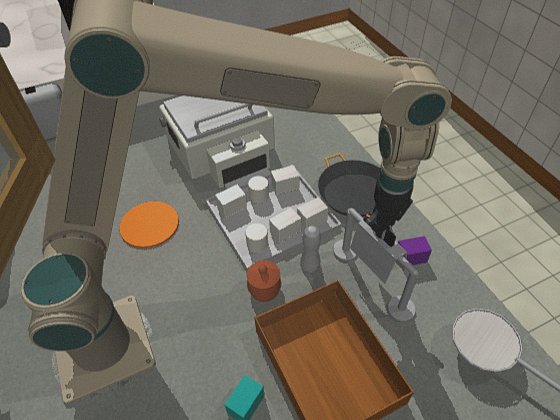

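The divider straddles the bar, at about (375,240). Feeling for contact.

Call:
send_rows --motion '[[1,[0.02,0,0],[0,0,0]],[1,[0.015,0,0],[0,0,0]],[1,[0,0,0],[0,0,0]]]'

```text
clock: 8.85
eef_pos: [681.1, -122.5, 361.1]
ee_rot: [[0.001, 0.988, 0.154], [-0.0, 0.154, -0.988], [-1.0, 0.001, 0.001]]
force: [-2.6, 1.1, 5.0]
gripper_width: 0.103
```

Call:
send_rows --motion '[[0.6,[0,0,0],[0,0,0]],[0.2,[0,0,0],[0,0,0]],[-0.2,[0,0,0],[0,0,0]],[-0.2,[0,0,0],[0,0,0]],[-0.2,[0,0,0],[0,0,0]],[-0.2,[-0.2,0,0],[0,0,0]],[-0.2,[-0.4,0,0],[0,0,0]],[-0.2,[-0.5,0,0],[0,0,0]],[-0.2,[-0.4,0,0],[0,0,0]],[-0.2,[0,0,0],[0,0,0]]]'

```text
clock: 9.85
eef_pos: [682.0, -122.8, 479.8]
ee_rot: [[0.012, 0.988, 0.154], [-0.003, 0.154, -0.988], [-1.0, 0.011, 0.005]]
force: [-0.4, -0.7, -0.2]
gripper_width: 0.598
```

```bash
python3 - <<'E'
from h import *
cs=[vision.camera("scene"),vision.camera("side"),vision.camera("wrist")]
for c,n in zip(cs,("sc","sd","w")): cv2.imwrite(f"pics/{n}4.png",c["pixels"][:,:,::-1])
for c,n in zip(cs[:2],("sc","sd")):
    print(n,"flat"); tubs([c],600,760,-220,-40,174,200)
    print("tubs");tubs([c],400,700,60,330,57,73)
E
```

```text
sc flat
[683.6, -129.5, 182.6, 37.5, -82.0] n 1034 zmed 181.3 cen [ 683.  -129.9]
tubs
[630.3, 115.6, 75.4, 55.6, 7.0] n 544 zmed 63.8 cen [630.1 116.7]
[620.7, 273.7, 78.4, 53.6, -7.5] n 437 zmed 63.6 cen [620.8 274.6]
[530.8, 275.4, 57.6, 56.6, 4.0] n 264 zmed 63.6 cen [530.9 274.8]
[527.8, 110.7, 51.2, 44.6, -81.7] n 214 zmed 63.9 cen [528.7 108.3]
[444.3, 87.7, 40.3, 14.2, -34.9] n 63 zmed 64.0 cen [444.5  88.5]
sd flat
[680.5, -130.6, 181.4, 38.7, -81.2] n 732 zmed 180.0 cen [ 680.2 -130.3]
tubs
[628.3, 114.0, 77.0, 52.8, 5.3] n 385 zmed 61.9 cen [628.2 114.6]
[618.8, 271.2, 75.9, 54.4, -6.9] n 315 zmed 61.7 cen [619.2 270.6]
[541.3, 112.1, 77.1, 51.6, 9.8] n 400 zmed 62.2 cen [540.8 111.1]
[529.2, 270.1, 58.4, 56.2, 32.9] n 233 zmed 62.1 cen [529.2 269.5]
[451.6, 105.7, 59.5, 58.2, -21.3] n 313 zmed 62.4 cen [451.5 106.2]
[438.1, 263.5, 77.1, 52.8, 8.3] n 352 zmed 61.7 cen [439.6 264.2]
```

View pics/sc4.png

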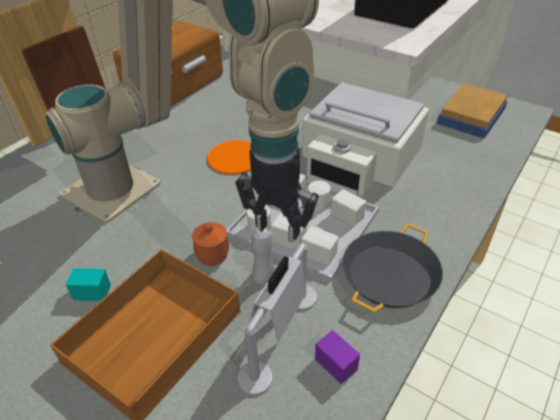

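View pics/w4.png

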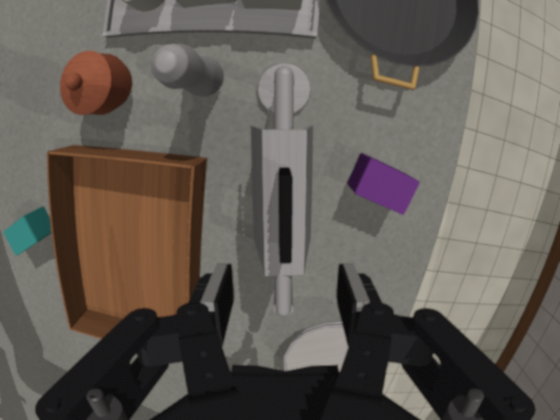

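The divider hangs astride the bar: flat top at z≈181, bar visible at both ends, tubs unmoved. Going to the first tub, box A at (629,114.5), yaw 6°.

```bash
python3 plan.py 629 114.5 400 96.2
```

```text
t=10.0 pos=[ 681.  -122.5  472.4] yaw=8.8 q=[-0.27  0.38  0.25  1.44 -0.    1.15] F=[-0.4  1.1 -0.5] w=0.60 tilt=[ 0.0006 -0.0002]
 turn total -0.9707; shift total tx 0.965 ty 3.217 tz -0.348  dist 253
```

Call:
send_rows --motion '[[-1,[0,0,0],[-0.0882,0,0]],[-1,[0,0,0],[-0.0882,0,0]],[-1,[0,0,0],[-0.0882,0,0]],[-1,[0,0,0],[-0.0882,0,0]],[-1,[0,0,0],[-0.0882,0,0]],[-1,[0,0,0],[-0.0882,0,0]],[-1,[0,0,0],[-0.0882,0,0]],[-1,[0,0,0],[-0.0882,0,0]],[-1,[0,0,0],[-0.0882,0,0]],[-1,[0,0,0],[-0.0882,0,0]],[-1,[0,0,0],[-0.0887,0,0]],[-1,[0.138,0.46,-0.05],[0,0,0]],[-1,[0.138,0.46,-0.05],[0,0,0]],[-1,[0.138,0.46,-0.05],[0,0,0]],[-1,[0.138,0.46,-0.05],[0,0,0]],[-1,[0.138,0.46,-0.05],[0,0,0]],[-1,[0.138,0.46,-0.05],[0,0,0]],[-1,[0.138,0.46,-0.05],[0,0,0]],[-1,[0,0,0],[0,0,0]],[-1,[0,0,0],[0,0,0]]]'

```text
clock: 12.0
eef_pos: [628.1, 115.4, 397.6]
ee_rot: [[-0.003, -0.11, 0.994], [-0.001, 0.994, 0.11], [-1.0, -0.0, -0.003]]
force: [-0.5, -0.6, 0.8]
gripper_width: 1.002
```

```bash
python3 plan.py 629 114.5 197 96.2;  python3 - <<'E'
from h import *
cs=[vision.camera("scene"),vision.camera("side"),vision.camera("wrist")]
for c,n in zip(cs,("sc","sd","w")): cv2.imwrite(f"pics/{n}5.png",c["pixels"][:,:,::-1])
for c,n in zip(cs[:2],("sc","sd")):
    print(n,"divider flat"); tubs([c],640,720,-220,-40,174,194)
    print("fin"); tubs([c],640,720,-220,-40,206,230)
E
```

```text
t=12.0 pos=[628.1 115.4 397.6] yaw=96.3 q=[ 0.08  0.31 -0.    1.27 -0.   -0.03] F=[-0.5 -0.6  0.8] w=1.00 tilt=[-0.0034 -0.0008]
 turn total 0.0011; shift total tx 2.674 ty -0.013 tz 0.011  dist 201
sc divider flat
[684.0, -129.6, 183.1, 37.8, -82.6] n 1001 zmed 181.2 cen [ 685.7 -130. ]
fin
[682.6, -123.5, 71.5, 11.5, -80.6] n 232 zmed 216.9 cen [ 683.4 -123.8]
sd divider flat
[680.2, -129.3, 181.3, 39.1, -80.9] n 692 zmed 179.8 cen [ 680.5 -129.8]
fin
[681.5, -127.3, 70.1, 13.2, -81.8] n 174 zmed 214.6 cen [ 681.  -127.7]
```

View pics/w5.png

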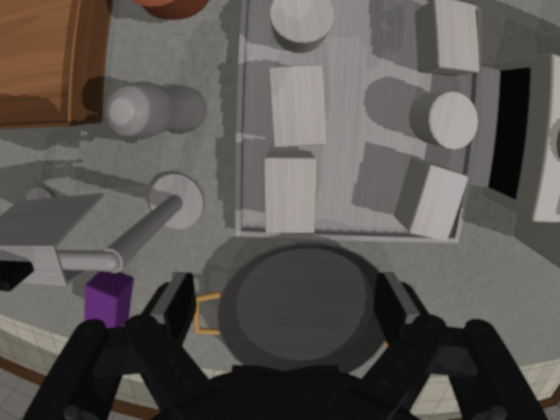

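The fin is at (682,−125.5), the rail middle. Box A is centred under the jaws. Descending and gripping.

Call:
send_rows --motion '[[-1,[0.4,0,0],[0,0,0]],[-1,[0.6,0,0],[0,0,0]],[-1,[0.6,-0.013,0.011],[0,0,0]],[-1,[0.5,0,0],[0,0,0]],[-1,[0.35,0,0],[0,0,0]],[-1,[0.22,0,0],[0,0,0]],[-1,[0,0,0],[0,0,0]],[-1,[0,0,0],[0,0,0]],[1,[0,0,0],[0,0,0]],[1,[0,0,0],[0,0,0]],[1,[0,0,0],[0,0,0]],[1,[0,0,0],[0,0,0]],[1,[0,0,0],[0,0,0]],[1,[0,0,0],[0,0,0]]]' --grip_force 50

```text
clock: 13.55
eef_pos: [630.9, 114.1, 201.1]
ee_rot: [[0.004, -0.108, 0.994], [0.001, 0.994, 0.108], [-1.0, 0.0, 0.004]]
force: [0.2, 0.5, 6.9]
gripper_width: 0.581
```

```bash
python3 plan.py 513 -370 400 90.7; python3 plan.py 513 -370 400 96.3
```

```text
t=13.6 pos=[630.9 114.1 201.1] yaw=96.2 q=[ 0.08  0.47 -0.21  0.89  0.   -0.03] F=[0.2 0.5 6.9] w=0.58 tilt=[0.0036 0.0008]
 turn total 0.0613; shift total tx -2.652 ty -6.435 tz -1.650  dist 536
t=13.6 pos=[630.9 114.1 201.1] yaw=96.2 q=[ 0.08  0.47 -0.21  0.89  0.   -0.03] F=[0.2 0.5 6.9] w=0.58 tilt=[0.0036 0.0008]
 turn total -0.0009; shift total tx -2.652 ty -6.244 tz -2.270  dist 536
```

Call:
send_rows --motion '[[1,[-0.2,0,0],[0,0,0]],[1,[-0.5,0,0],[0,0,0]],[1,[-0.55,0,0],[0,0,0]],[1,[-0.55,0,0],[0,0,0]],[1,[-0.55,0,0],[0.0613,0,0]],[1,[-0.3,-0.2,-0.051],[0,0,0]],[1,[0,-0.435,-0.112],[0,0,0]],[1,[0,-0.5,-0.128],[0,0,0]],[1,[0,-0.5,-0.128],[0,0,0]],[1,[0,-0.5,-0.128],[0,0,0]],[1,[0,-0.5,-0.128],[0,0,0]],[1,[0,-0.5,-0.128],[0,0,0]],[1,[0,-0.5,-0.128],[0,0,0]],[1,[0,-0.5,-0.128],[0,0,0]],[1,[0,-0.5,-0.128],[0,0,0]],[1,[0,-0.5,-0.128],[0,0,0]],[1,[0,-0.5,-0.128],[0,0,0]],[1,[0,-0.5,-0.128],[0,0,0]],[1,[0,-0.3,-0.079],[0,0,0]],[1,[0,0,0],[0,0,0]]]'

```text
clock: 15.55
eef_pos: [510.5, -373.0, 397.8]
ee_rot: [[-0.001, -0.008, 1.0], [-0.001, 1.0, 0.008], [-1.0, -0.001, -0.001]]
force: [0.4, 0.9, -1.9]
gripper_width: 0.581
```

```bash
python3 plan.py 513 -370 196 90.7;  python3 - <<'E'
from h import *
cs=[vision.camera("scene"),vision.camera("side")]
for c,n in zip(cs,("sc","sd")): cv2.imwrite(f"pics/{n}6.png",c["pixels"][:,:,::-1])
for c,n in zip(cs[:2],("sc","sd")):
    print(n);tubs([c],400,700,60,330,57,73)
    print("held"); tubs([c],440,590,-440,-290,180,290)
E
```

```text
t=15.6 pos=[ 510.5 -373.   397.8] yaw=90.5 q=[-0.73  0.29 -0.02  1.26 -0.   -0.74] F=[ 0.4  0.9 -1.9] w=0.58 tilt=[-0.0011 -0.0011]
 turn total -0.0027; shift total tx 2.691 ty 0.040 tz 0.033  dist 202
sc
[620.4, 273.4, 79.2, 55.5, -4.6] n 436 zmed 63.6 cen [620.4 272.8]
[542.9, 113.7, 76.9, 54.1, 11.2] n 493 zmed 63.7 cen [542.4 113.8]
[531.6, 271.5, 61.1, 58.5, -24.9] n 288 zmed 63.8 cen [531.2 273.2]
[440.8, 265.9, 76.8, 52.9, 6.9] n 372 zmed 63.6 cen [441.1 266.1]
[453.7, 107.8, 58.2, 56.8, 85.7] n 335 zmed 64.0 cen [453.8 107.8]
held
[521.1, -373.8, 114.4, 61.2, -79.5] n 2276 zmed 260.5 cen [ 519.  -373.7]
sd
[541.6, 111.8, 77.7, 53.5, 10.4] n 401 zmed 62.2 cen [541.  110.7]
[453.2, 105.9, 59.2, 57.0, 66.8] n 317 zmed 62.5 cen [451.1 106.8]
[438.8, 263.0, 76.8, 54.6, 9.3] n 345 zmed 62.0 cen [439.7 262.6]
held
[493.0, -376.0, 114.4, 50.9, -83.7] n 1309 zmed 259.2 cen [ 495.9 -375.4]
```

View pics/sd6.png

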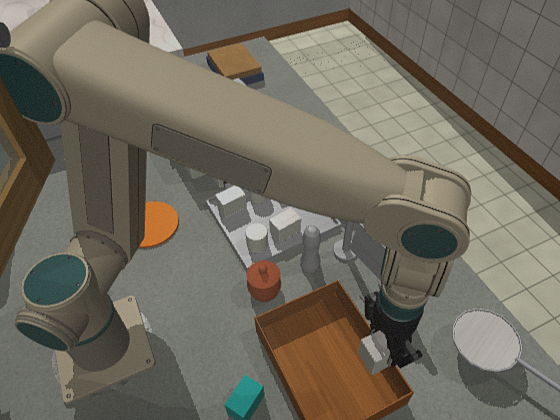

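Box A is held level over the tote's far corner, and the remaining tubs haven't moved. Lowering.

Call:
send_rows --motion '[[1,[0.4,0.04,0.033],[0,0,0]],[1,[0.6,0,0],[0,0,0]],[1,[0.6,0,0],[0,0,0]],[1,[0.5,0,0],[0,0,0]],[1,[0.3,0,0],[0,0,0]],[1,[0.2,0,0],[0,0,0]],[1,[0.04,0,0],[0,0,0]],[1,[0,0,0],[0,0,0]],[1,[0,0,0],[0,0,0]]]'

```text
clock: 16.55
eef_pos: [515.1, -367.4, 201.3]
ee_rot: [[0.002, -0.013, 1.0], [-0.002, 1.0, 0.013], [-1.0, -0.002, 0.002]]
force: [0.3, -0.1, -1.6]
gripper_width: 0.581
```

Call:
send_rows --motion '[[1,[0.02,0,0],[0,0,0]],[1,[0,0,0],[0,0,0]],[-0.3,[0,0,0],[0,0,0]],[-0.6,[0,0,0],[0,0,0]],[-0.6,[0,0,0],[0,0,0]],[-0.6,[0,0,0],[0,0,0]],[-0.6,[-0.2,0,0],[0,0,0]],[-0.6,[-0.5,0,0],[0,0,0]],[-0.6,[-0.6,0,0],[0,0,0]],[-0.6,[-0.6,0,0],[0,0,0]],[-1,[-0.5,0,0],[0,0,0]],[-1,[-0.2,0,0],[0,0,0]],[-1,[0,0,0],[0,0,0]]]'

```text
clock: 17.85
eef_pos: [515.0, -367.8, 397.5]
ee_rot: [[0.005, -0.012, 1.0], [-0.005, 1.0, 0.012], [-1.0, -0.005, 0.005]]
force: [0.2, 0.1, 0.3]
gripper_width: 1.0
```

```bash
python3 plan.py 542.2 112.8 400 100.3;  python3 - <<'E'
from h import *
cs=[vision.camera("scene"),vision.camera("side")]
for c,n in zip(cs,("sc","sd")): cv2.imwrite(f"pics/{n}7.png",c["pixels"][:,:,::-1])
for c,n in zip(cs[:2],("sc","sd")):
    print(n);tubs([c],400,700,60,330,57,73)
    print("tote"); tubs([c],365,555,-425,-140,50,66)
E
```

```text
t=17.9 pos=[ 515.  -367.8  397.5] yaw=90.7 q=[-0.72  0.29 -0.02  1.25 -0.   -0.73] F=[0.2 0.1 0.3] w=1.00 tilt=[ 0.0054 -0.0047]
 turn total -0.1068; shift total tx -0.033 ty 6.240 tz 1.503  dist 481
sc
[620.1, 274.2, 77.3, 55.1, -5.6] n 438 zmed 63.5 cen [619.9 274.4]
[542.4, 114.4, 76.9, 53.5, 9.3] n 499 zmed 63.7 cen [542.5 113.1]
[531.0, 273.8, 61.1, 58.5, -60.4] n 295 zmed 63.5 cen [531.4 274.2]
[439.3, 267.0, 77.9, 58.2, 8.6] n 375 zmed 63.7 cen [441.5 266.2]
[453.4, 107.5, 61.9, 55.8, -53.5] n 331 zmed 63.8 cen [452.2 108.4]
tote
[513.7, -369.4, 80.3, 50.7, 0.6] n 1066 zmed 62.3 cen [ 513.5 -369.5]
sd
[540.7, 112.4, 76.4, 54.2, 8.8] n 403 zmed 62.2 cen [541.4 111.4]
[451.3, 105.9, 59.1, 57.6, 18.9] n 314 zmed 62.4 cen [451.4 105.6]
[439.0, 264.3, 75.9, 53.7, 4.3] n 353 zmed 62.0 cen [439.3 264.1]
tote
[512.5, -371.6, 76.4, 49.9, 1.5] n 877 zmed 60.9 cen [ 512.7 -371.3]
```

Call:
send_rows --motion '[[-1,[0,0,0],[-0.05,0,0]],[-1,[0,0,0],[-0.05,0,0]],[-1,[0,0.24,0.058],[0,0,0]],[-1,[0,0.5,0.12],[0,0,0]],[-1,[0,0.5,0.12],[0,0,0]],[-1,[0,0.5,0.12],[0,0,0]],[-1,[0,0.5,0.12],[0,0,0]],[-1,[0,0.5,0.12],[0,0,0]],[-1,[0,0.5,0.12],[0,0,0]],[-1,[0,0.5,0.12],[0,0,0]],[-1,[0,0.5,0.12],[0,0,0]],[-1,[0,0.5,0.12],[0,0,0]],[-1,[0,0.5,0.12],[0,0,0]],[-1,[0,0.5,0.12],[0,0,0]],[-1,[0,0.3,0.07],[0,0,0]],[-1,[0,0.2,0.05],[0,0,0]],[-1,[0,0,0],[0,0,0]],[-1,[0,0,0],[0,0,0]],[-1,[0,0,0],[0,0,0]]]'

```text
clock: 19.85
eef_pos: [546.1, 112.2, 392.9]
ee_rot: [[-0.001, -0.167, 0.986], [-0.0, 0.986, 0.167], [-1.0, -0.0, -0.001]]
force: [0.3, -0.4, 0.3]
gripper_width: 1.003
```

```bash
python3 plan.py 542 113 197 99.6;  python3 - <<'E'
from h import *
c=vision.camera("wrist");cv2.imwrite("pics/w8.png",c["pixels"][:,:,::-1])
E
```

```text
t=19.9 pos=[546.1 112.2 392.9] yaw=99.6 q=[ 0.09  0.16 -0.19  1.22 -0.   -0.08] F=[ 0.3 -0.4  0.3] w=1.00 tilt=[-0.001  -0.0005]
 turn total 0.0001; shift total tx 2.612 ty 0.020 tz -0.052  dist 196
```

View pics/w8.png

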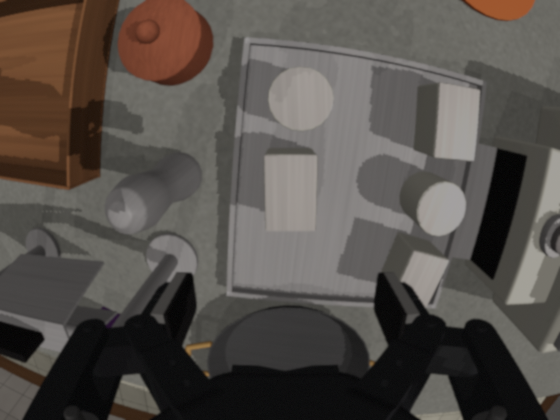

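Box C is centred and aligned at (290,190).

Call:
send_rows --motion '[[-1,[0.4,0.02,-0.052],[0,0,0]],[-1,[0.6,0,0],[0,0,0]],[-1,[0.6,0,0],[0,0,0]],[-1,[0.5,0,0],[0,0,0]],[-1,[0.3,0,0],[0,0,0]],[-1,[0.21,0,0],[0,0,0]],[-1,[0,0,0],[0,0,0]],[-1,[0,0,0],[0,0,0]],[1,[0,0,0],[0,0,0]],[1,[0,0,0],[0,0,0]],[1,[0,0,0],[0,0,0]],[1,[0,0,0],[0,0,0]],[1,[0,0,0],[0,0,0]],[1,[0,0,0],[0,0,0]]]'

```text
clock: 21.3
eef_pos: [543.1, 114.1, 199.2]
ee_rot: [[0.003, -0.168, 0.986], [0.001, 0.986, 0.168], [-1.0, 0.0, 0.003]]
force: [-0.3, 0.5, 6.6]
gripper_width: 0.579
```

```bash
python3 plan.py 409 -370 400 90.7
```

```text
t=21.3 pos=[543.1 114.1 199.2] yaw=99.7 q=[ 0.09  0.34 -0.41  0.81  0.   -0.08] F=[-0.3  0.5  6.6] w=0.58 tilt=[0.0029 0.0007]
 turn total 0.1000; shift total tx -2.678 ty -6.432 tz -1.867  dist 541
```

Call:
send_rows --motion '[[1,[-0.2,0,0],[0,0,0]],[1,[-0.5,0,0],[0,0,0]],[1,[-0.55,0,0],[0,0,0]],[1,[-0.6,0,0],[0.05,0,0]],[1,[-0.55,0,0],[0.05,0,0]],[1,[-0.28,-0.2,-0.058],[0,0,0]],[1,[0,-0.435,-0.126],[0,0,0]],[1,[0,-0.5,-0.145],[0,0,0]],[1,[0,-0.5,-0.145],[0,0,0]],[1,[0,-0.5,-0.145],[0,0,0]],[1,[0,-0.5,-0.145],[0,0,0]],[1,[0,-0.5,-0.145],[0,0,0]],[1,[0,-0.5,-0.145],[0,0,0]],[1,[0,-0.5,-0.145],[0,0,0]],[1,[0,-0.5,-0.145],[0,0,0]],[1,[0,-0.5,-0.145],[0,0,0]],[1,[0,-0.5,-0.145],[0,0,0]],[1,[0,-0.5,-0.145],[0,0,0]],[1,[0,-0.3,-0.087],[0,0,0]],[1,[0,0,0],[0,0,0]]]'

```text
clock: 23.3
eef_pos: [407.0, -373.0, 397.9]
ee_rot: [[-0.001, -0.008, 1.0], [-0.001, 1.0, 0.008], [-1.0, -0.001, -0.001]]
force: [0.3, 0.7, -2.7]
gripper_width: 0.58
```

Call:
send_rows --motion '[[1,[0,0,0],[0,0,0]],[1,[0,0,0],[0,0,0]]]'

```text
clock: 23.5
eef_pos: [408.0, -369.4, 398.1]
ee_rot: [[-0.001, -0.013, 1.0], [0.001, 1.0, 0.013], [-1.0, 0.001, -0.001]]
force: [0.2, 0.6, -2.1]
gripper_width: 0.579
```

```bash
python3 plan.py 409 -370 198.5 90.7
```

```text
t=23.5 pos=[ 408.  -369.4  398.1] yaw=90.7 q=[-0.85  0.15 -0.2   1.22  0.   -0.87] F=[ 0.2  0.6 -2.1] w=0.58 tilt=[-0.0009  0.0014]
 turn total 0.0003; shift total tx 2.662 ty -0.008 tz 0.014  dist 200
```

Call:
send_rows --motion '[[1,[0.4,0,0.014],[0,0,0]],[1,[0.6,0,0],[0,0,0]],[1,[0.6,0,0],[0,0,0]],[1,[0.5,0,0],[0,0,0]],[1,[0.3,0,0],[0,0,0]],[1,[0.2,0,0],[0,0,0]],[1,[0.06,0,0],[0,0,0]],[1,[0,0,0],[0,0,0]],[1,[0,0,0],[0,0,0]],[-0.3,[0,0,0],[0,0,0]],[-0.6,[0,0,0],[0,0,0]],[-0.6,[0,0,0],[0,0,0]],[-0.6,[0,0,0],[0,0,0]],[-0.6,[-0.2,0,0],[0,0,0]],[-0.6,[-0.5,0,0],[0,0,0]],[-0.6,[-0.6,0,0],[0,0,0]],[-0.6,[-0.6,0,0],[0,0,0]],[-1,[-0.5,0,0],[0,0,0]],[-1,[-0.2,0,0],[0,0,0]],[-1,[0,0,0],[0,0,0]]]'

```text
clock: 25.5
eef_pos: [409.8, -371.3, 397.8]
ee_rot: [[0.005, -0.012, 1.0], [-0.005, 1.0, 0.012], [-1.0, -0.005, 0.005]]
force: [0.9, -1.3, -0.0]
gripper_width: 1.002
```

```bash
cat > look.py <<'E'
import sys
from h import *
cs=[vision.camera("scene"),vision.camera("side")]
for c,n in zip(cs,("sc","sd")): cv2.imwrite(f"pics/{n}{sys.argv[1]}.png",c["pixels"][:,:,::-1])
for c,n in zip(cs,("sc","sd")):
    print(n);tubs([c],400,700,60,330,57,73)
    print("tote"); tubs([c],362,558,-425,-133,50,66)
E
python3 look.py 9; python3 plan.py 620 272.5 400 83.5
```

```text
sc
[619.8, 274.2, 77.4, 56.2, -4.7] n 441 zmed 63.4 cen [619.6 273.8]
[531.3, 271.7, 62.0, 58.6, -47.8] n 286 zmed 63.7 cen [531.2 273.6]
[453.2, 107.9, 63.1, 55.9, -53.1] n 332 zmed 63.9 cen [453.7 108.7]
[440.1, 266.5, 78.7, 54.6, 9.6] n 373 zmed 63.7 cen [442.2 266.2]
tote
[514.3, -369.4, 77.9, 49.9, 0.6] n 1060 zmed 62.3 cen [ 514.2 -369.4]
[409.4, -372.6, 80.4, 50.6, 0.7] n 947 zmed 62.1 cen [ 409.6 -372.6]
sd
[435.8, 92.9, 53.6, 18.9, -47.8] n 91 zmed 61.8 cen [441.5  97. ]
tote
[513.4, -371.1, 75.7, 50.9, 1.3] n 553 zmed 60.8 cen [ 513.9 -371.4]
[408.3, -374.9, 76.4, 50.1, 0.9] n 902 zmed 61.0 cen [ 408.3 -374.6]
t=25.6 pos=[ 408.9 -370.3  393.7] yaw=90.7 q=[-0.85  0.15 -0.2   1.21 -0.   -0.86] F=[ 0.4 -0.5  1. ] w=1.00 tilt=[-0.0002  0.0002]
 turn total 0.0798; shift total tx -0.084 ty 8.834 tz 1.826  dist 677
```

Call:
send_rows --motion '[[-1,[-0.08,0,0],[0.08,0,0]],[-1,[0,0.3,0.062],[0,0,0]],[-1,[0,0.52,0.1075],[0,0,0]],[-1,[0,0.52,0.1075],[0,0,0]],[-1,[0,0.52,0.1075],[0,0,0]],[-1,[0,0.52,0.1075],[0,0,0]],[-1,[0,0.52,0.1075],[0,0,0]],[-1,[0,0.52,0.1075],[0,0,0]],[-1,[0,0.52,0.1075],[0,0,0]],[-1,[0,0.52,0.1075],[0,0,0]],[-1,[0,0.52,0.1075],[0,0,0]],[-1,[0,0.52,0.1075],[0,0,0]],[-1,[0,0.52,0.1075],[0,0,0]],[-1,[0,0.52,0.1075],[0,0,0]],[-1,[0,0.52,0.1075],[0,0,0]],[-1,[0,0.52,0.1075],[0,0,0]],[-1,[0,0.52,0.1075],[0,0,0]],[-1,[0,0.52,0.1075],[0,0,0]],[-1,[0,0.21,0.044],[0,0,0]],[-1,[0,0,0],[0,0,0]]]'

```text
clock: 27.6
eef_pos: [620.1, 273.8, 397.1]
ee_rot: [[-0.004, 0.111, 0.994], [-0.001, 0.994, -0.111], [-1.0, -0.002, -0.004]]
force: [-0.1, -0.6, -0.2]
gripper_width: 1.005
```

Call:
send_rows --motion '[[-1,[0,0,0],[0,0,0]],[-1,[0,0,0],[0,0,0]]]'

```text
clock: 27.8
eef_pos: [619.9, 270.7, 399.3]
ee_rot: [[-0.002, 0.115, 0.993], [-0.001, 0.993, -0.115], [-1.0, -0.001, -0.002]]
force: [0.2, -0.3, 0.5]
gripper_width: 1.0
```

```bash
python3 plan.py 619.7 272.5 197 84;  python3 - <<'E'
from h import *
c=vision.camera("wrist");cv2.imwrite("pics/w10.png",c["pixels"][:,:,::-1])
E
```

```text
t=27.8 pos=[619.9 270.7 399.3] yaw=83.4 q=[ 0.32  0.37  0.09  1.29 -0.    0.43] F=[ 0.2 -0.3  0.5] w=1.00 tilt=[-0.0019 -0.0011]
 turn total -0.0065; shift total tx 2.697 ty 0.023 tz -0.004  dist 202
```

View pics/w10.png

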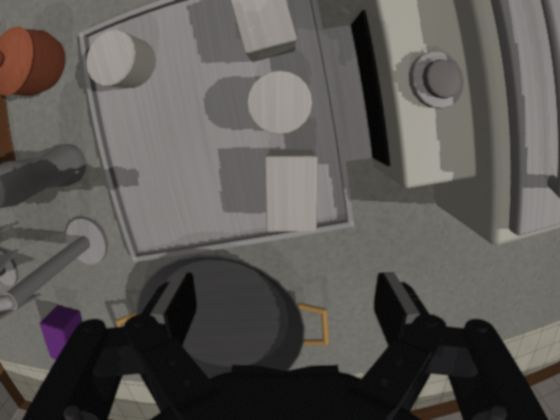

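Box B is centred at (291,193). Gripping.

Call:
send_rows --motion '[[-1,[0.4,0.01,-0.004],[0,0,0]],[-1,[0.6,0,0],[0,0,0]],[-1,[0.6,0,0],[0,0,0]],[-1,[0.5,0,0],[0,0,0]],[-1,[0.35,0,0],[0,0,0]],[-1,[0.23,0,0],[0,0,0]],[-1,[0,0,0],[0,0,0]],[-1,[0,0,0],[0,0,0]],[1,[0,0,0],[0,0,0]],[1,[0,0,0],[0,0,0]],[1,[0,0,0],[0,0,0]],[1,[0,0,0],[0,0,0]],[1,[0,0,0],[0,0,0]],[1,[0,0,0],[0,0,0]]]'

```text
clock: 29.25
eef_pos: [621.1, 273.3, 201.2]
ee_rot: [[0.004, 0.113, 0.994], [0.001, 0.994, -0.113], [-1.0, 0.002, 0.003]]
force: [1.0, 1.1, 5.4]
gripper_width: 0.577
```

```bash
python3 plan.py 513 -278 400 90.7
```

```text
t=29.2 pos=[621.1 273.3 201.2] yaw=83.5 q=[ 0.32  0.52 -0.12  0.92  0.    0.43] F=[1.  1.1 5.4] w=0.58 tilt=[0.0036 0.0013]
 turn total -0.0801; shift total tx -2.650 ty -7.333 tz -1.531  dist 596
```

Call:
send_rows --motion '[[1,[-0.2,0,0],[0,0,0]],[1,[-0.55,0,0],[0,0,0]],[1,[-0.6,0,0],[0,0,0]],[1,[-0.6,0,0],[-0.08,0,0]],[1,[-0.5,-0.13,-0.027],[0,0,0]],[1,[-0.2,-0.4,-0.084],[0,0,0]],[1,[0,-0.52,-0.1086],[0,0,0]],[1,[0,-0.52,-0.1086],[0,0,0]],[1,[0,-0.52,-0.1086],[0,0,0]],[1,[0,-0.52,-0.1086],[0,0,0]],[1,[0,-0.52,-0.1086],[0,0,0]],[1,[0,-0.52,-0.1086],[0,0,0]],[1,[0,-0.52,-0.1086],[0,0,0]],[1,[0,-0.52,-0.1086],[0,0,0]],[1,[0,-0.52,-0.1086],[0,0,0]],[1,[0,-0.52,-0.1086],[0,0,0]],[1,[0,-0.52,-0.1086],[0,0,0]],[1,[0,-0.52,-0.1086],[0,0,0]],[1,[0,-0.4,-0.084],[0,0,0]],[1,[0,-0.163,-0.033],[0,0,0]]]'

```text
clock: 31.25
eef_pos: [510.7, -280.8, 398.0]
ee_rot: [[-0.001, -0.009, 1.0], [-0.001, 1.0, 0.009], [-1.0, -0.001, -0.001]]
force: [0.1, 1.0, -1.8]
gripper_width: 0.581
```

Call:
send_rows --motion '[[1,[0,0,0],[0,0,0]],[1,[0,0,0],[0,0,0]]]'

```text
clock: 31.45
eef_pos: [511.6, -277.7, 397.8]
ee_rot: [[-0.001, -0.012, 1.0], [0.001, 1.0, 0.012], [-1.0, 0.001, -0.001]]
force: [-0.6, -0.3, -2.1]
gripper_width: 0.579
```

```bash
python3 plan.py 513 -278 200 90.7
```

```text
t=31.4 pos=[ 511.6 -277.7  397.8] yaw=90.7 q=[-0.61  0.21 -0.13  1.23  0.   -0.62] F=[-0.6 -0.3 -2.1] w=0.58 tilt=[-0.0006  0.0014]
 turn total -0.0000; shift total tx 2.637 ty -0.004 tz 0.018  dist 198
```

Call:
send_rows --motion '[[1,[0.4,0,0.018],[0,0,0]],[1,[0.6,0,0],[0,0,0]],[1,[0.6,0,0],[0,0,0]],[1,[0.5,0,0],[0,0,0]],[1,[0.3,0,0],[0,0,0]],[1,[0.2,0,0],[0,0,0]],[1,[0.04,0,0],[0,0,0]],[1,[0,0,0],[0,0,0]],[1,[0,0,0],[0,0,0]],[-0.3,[0,0,0],[0,0,0]],[-0.6,[0,0,0],[0,0,0]],[-0.6,[0,0,0],[0,0,0]],[-0.6,[0,0,0],[0,0,0]],[-0.6,[-0.2,0,0],[0,0,0]],[-0.6,[-0.5,0,0],[0,0,0]],[-0.6,[-0.6,0,0],[0,0,0]],[-0.6,[-0.6,0,0],[0,0,0]],[-1,[-0.5,0,0],[0,0,0]],[-1,[-0.2,0,0],[0,0,0]],[-1,[0,0,0],[0,0,0]]]'

```text
clock: 33.45
eef_pos: [514.0, -279.1, 399.9]
ee_rot: [[0.007, -0.012, 1.0], [-0.005, 1.0, 0.012], [-1.0, -0.005, 0.007]]
force: [1.0, 0.1, 0.5]
gripper_width: 1.001
```

```bash
python3 look.py 11; python3 plan.py 530.8 272.5 400 90.7
```

```text
sc
[530.8, 273.2, 61.0, 59.5, -35.5] n 290 zmed 63.7 cen [530.9 273.9]
[454.1, 107.1, 60.3, 58.4, -17.2] n 335 zmed 64.1 cen [454.5 107.7]
[440.1, 266.6, 77.5, 57.6, 7.5] n 370 zmed 63.5 cen [439.9 266.9]
tote
[513.3, -280.3, 77.7, 51.1, 0.7] n 927 zmed 62.0 cen [ 513.3 -280.5]
[514.1, -369.2, 77.8, 50.5, 1.1] n 1068 zmed 62.3 cen [ 514.1 -369.4]
[409.7, -372.5, 78.2, 50.5, 0.2] n 943 zmed 62.2 cen [ 409.8 -372.6]
sd
[528.7, 271.0, 57.6, 56.5, 66.2] n 242 zmed 61.8 cen [528.9 269.6]
[451.9, 105.0, 57.3, 57.3, -77.6] n 311 zmed 62.3 cen [451.4 105.2]
[438.6, 263.4, 77.3, 53.2, 8.1] n 355 zmed 61.8 cen [439.9 263.5]
tote
[512.4, -371.8, 76.3, 50.3, 0.7] n 878 zmed 60.7 cen [ 512.3 -371.7]
[511.0, -282.8, 76.8, 50.9, 0.9] n 773 zmed 60.5 cen [ 511.  -282.9]
[408.6, -375.1, 76.6, 50.0, 0.8] n 902 zmed 60.8 cen [ 408.7 -374.8]
t=33.5 pos=[ 512.9 -278.4  395.2] yaw=90.7 q=[-0.61  0.21 -0.13  1.23  0.   -0.62] F=[0.2 0.3 0. ] w=1.00 tilt=[ 0.0004 -0.0003]
 turn total -0.0002; shift total tx -0.064 ty 7.342 tz 0.328  dist 551
```

View pics/sc11.png

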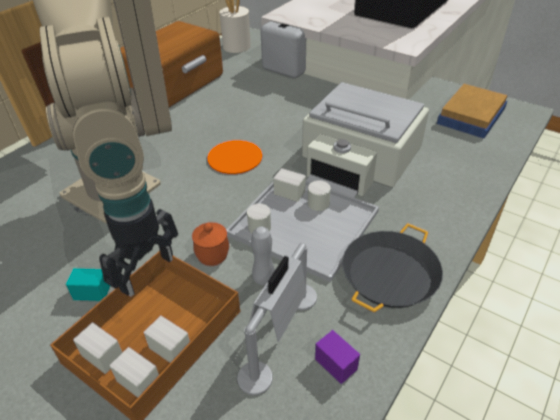

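Three boxes sit upright in the tote (pixels (95,345), (133,370), (167,338)), and the divider is still on the rail. Next, round D.

Call:
send_rows --motion '[[-1,[-0.06,0.3,0.013],[0,0,0]],[-1,[0,0.52,0.023],[0,0,0]],[-1,[0,0.52,0.023],[0,0,0]],[-1,[0,0.52,0.023],[0,0,0]],[-1,[0,0.52,0.023],[0,0,0]],[-1,[0,0.52,0.023],[0,0,0]],[-1,[0,0.52,0.023],[0,0,0]],[-1,[0,0.52,0.023],[0,0,0]],[-1,[0,0.52,0.023],[0,0,0]],[-1,[0,0.52,0.023],[0,0,0]],[-1,[0,0.52,0.023],[0,0,0]],[-1,[0,0.52,0.023],[0,0,0]],[-1,[0,0.52,0.023],[0,0,0]],[-1,[0,0.4,0.018],[0,0,0]],[-1,[0,0.3,0.013],[0,0,0]],[-1,[0,0.1,0.004],[0,0,0]],[-1,[0,0,0],[0,0,0]],[-1,[0,0,0],[0,0,0]],[-1,[0,0,0],[0,0,0]]]'

```text
clock: 35.45
eef_pos: [530.8, 271.1, 399.0]
ee_rot: [[-0.001, -0.011, 1.0], [-0.001, 1.0, 0.011], [-1.0, -0.001, -0.001]]
force: [0.6, 0.5, -0.2]
gripper_width: 0.997
```

```bash
python3 plan.py 530 272 197 90.7;  python3 - <<'E'
from h import *
c=vision.camera("wrist");cv2.imwrite("pics/w12.png",c["pixels"][:,:,::-1])
E
```

```text
t=35.5 pos=[530.8 271.1 399. ] yaw=90.6 q=[ 0.36  0.23 -0.1   1.24 -0.    0.35] F=[ 0.6  0.5 -0.2] w=1.00 tilt=[-0.0009 -0.0007]
 turn total -0.0011; shift total tx 2.693 ty 0.012 tz -0.011  dist 202
```

View pics/w12.png

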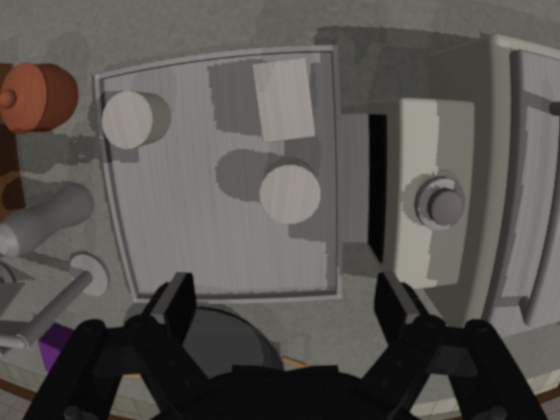

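Call:
send_rows --motion '[[-1,[0.4,0.01,-0.011],[0,0,0]],[-1,[0.6,0,0],[0,0,0]],[-1,[0.6,0,0],[0,0,0]],[-1,[0.5,0,0],[0,0,0]],[-1,[0.35,0,0],[0,0,0]],[-1,[0.23,0,0],[0,0,0]],[-1,[0,0,0],[0,0,0]],[-1,[0,0,0],[0,0,0]],[1,[0,0,0],[0,0,0]],[1,[0,0,0],[0,0,0]],[1,[0,0,0],[0,0,0]],[1,[0,0,0],[0,0,0]],[1,[0,0,0],[0,0,0]],[1,[0,0,0],[0,0,0]]]'

```text
clock: 36.9
eef_pos: [531.2, 273.5, 200.5]
ee_rot: [[0.004, -0.012, 1.0], [0.001, 1.0, 0.012], [-1.0, 0.001, 0.004]]
force: [-0.1, -1.2, 6.4]
gripper_width: 0.69
```

```bash
python3 plan.py 409 -280 400 90.7
```

```text
t=36.9 pos=[531.2 273.5 200.5] yaw=90.7 q=[ 0.37  0.4  -0.32  0.84 -0.    0.36] F=[-0.1 -1.2  6.4] w=0.69 tilt=[0.0039 0.0015]
 turn total -0.0001; shift total tx -2.659 ty -7.359 tz -1.720  dist 601
```

Call:
send_rows --motion '[[1,[-0.2,0,0],[0,0,0]],[1,[-0.55,0,0],[0,0,0]],[1,[-0.6,0,0],[0,0,0]],[1,[-0.6,0,0],[0,0,0]],[1,[-0.5,-0.15,-0.035],[0,0,0]],[1,[-0.21,-0.4,-0.0935],[0,0,0]],[1,[0,-0.52,-0.1215],[0,0,0]],[1,[0,-0.52,-0.1215],[0,0,0]],[1,[0,-0.52,-0.1215],[0,0,0]],[1,[0,-0.52,-0.1215],[0,0,0]],[1,[0,-0.52,-0.1215],[0,0,0]],[1,[0,-0.52,-0.1215],[0,0,0]],[1,[0,-0.52,-0.1215],[0,0,0]],[1,[0,-0.52,-0.1215],[0,0,0]],[1,[0,-0.52,-0.1215],[0,0,0]],[1,[0,-0.52,-0.1215],[0,0,0]],[1,[0,-0.52,-0.1215],[0,0,0]],[1,[0,-0.52,-0.1215],[0,0,0]],[1,[0,-0.4,-0.0935],[0,0,0]],[1,[0,-0.17,-0.04],[0,0,0]]]'

```text
clock: 38.9
eef_pos: [406.7, -282.5, 398.4]
ee_rot: [[0.0, -0.009, 1.0], [-0.001, 1.0, 0.009], [-1.0, -0.001, -0.0]]
force: [-0.1, 0.4, -1.2]
gripper_width: 0.693
```

Call:
send_rows --motion '[[1,[0,0,0],[0,0,0]],[1,[0,0,0],[0,0,0]]]'

```text
clock: 39.1
eef_pos: [407.5, -279.7, 397.9]
ee_rot: [[-0.0, -0.012, 1.0], [0.001, 1.0, 0.012], [-1.0, 0.001, -0.0]]
force: [-0.4, 0.4, -2.0]
gripper_width: 0.693
```

```bash
python3 plan.py 409 -280 199.5 90.7
```

```text
t=39.1 pos=[ 407.5 -279.7  397.9] yaw=90.7 q=[-0.73  0.05 -0.31  1.21  0.   -0.74] F=[-0.4  0.4 -2. ] w=0.69 tilt=[-0.0004  0.0013]
 turn total -0.0001; shift total tx 2.645 ty -0.004 tz 0.020  dist 198
```

Call:
send_rows --motion '[[1,[0.4,0,0.02],[0,0,0]],[1,[0.6,0,0],[0,0,0]],[1,[0.6,0,0],[0,0,0]],[1,[0.5,0,0],[0,0,0]],[1,[0.3,0,0],[0,0,0]],[1,[0.2,0,0],[0,0,0]],[1,[0.05,0,0],[0,0,0]],[1,[0,0,0],[0,0,0]],[1,[0,0,0],[0,0,0]],[-0.5,[0,0,0],[0,0,0]],[-0.75,[0,0,0],[0,0,0]],[-0.75,[0,0,0],[0,0,0]],[-0.75,[0,0,0],[0,0,0]],[-0.75,[-0.2,0,0],[0,0,0]],[-0.75,[-0.5,0,0],[0,0,0]],[-0.75,[-0.6,0,0],[0,0,0]],[-0.75,[-0.6,0,0],[0,0,0]],[-1,[-0.5,0,0],[0,0,0]],[-1,[-0.2,0,0],[0,0,0]],[-1,[0,0,0],[0,0,0]]]'

```text
clock: 41.1
eef_pos: [410.0, -281.3, 397.5]
ee_rot: [[0.005, -0.012, 1.0], [-0.005, 1.0, 0.012], [-1.0, -0.005, 0.005]]
force: [0.3, -0.0, -0.5]
gripper_width: 0.998
```

```bash
python3 look.py 13; python3 plan.py 439.3 265 400 97.5
```

```text
sc
[440.4, 266.4, 77.1, 55.7, 7.9] n 370 zmed 63.5 cen [440.8 266.6]
[453.6, 108.1, 59.6, 57.9, -85.2] n 335 zmed 64.0 cen [453.5 108.4]
tote
[513.0, -280.7, 78.0, 50.6, 0.4] n 922 zmed 62.0 cen [ 513.  -280.6]
[514.0, -369.5, 78.0, 50.0, 0.5] n 1072 zmed 62.3 cen [ 514.  -369.4]
[410.5, -373.1, 77.8, 49.8, 1.1] n 950 zmed 62.3 cen [ 410.5 -373. ]
[410.7, -282.1, 59.4, 58.8, -29.1] n 608 zmed 62.4 cen [ 409.9 -282.6]
sd
[452.4, 105.0, 59.3, 57.1, 61.7] n 309 zmed 62.3 cen [451.6 106. ]
[428.2, 260.9, 55.0, 51.8, 8.0] n 192 zmed 61.6 cen [429.3 258.8]
tote
[512.4, -371.4, 76.8, 50.7, 1.6] n 877 zmed 60.9 cen [ 512.6 -371.3]
[511.5, -282.6, 77.1, 51.3, 0.7] n 671 zmed 60.5 cen [ 511.5 -282.8]
[409.1, -375.0, 77.4, 49.8, 0.6] n 909 zmed 60.8 cen [ 409.1 -374.7]
[408.2, -283.4, 59.7, 57.0, 63.0] n 606 zmed 60.9 cen [ 407.7 -283.9]
t=41.2 pos=[ 408.9 -280.3  393.6] yaw=90.7 q=[-0.73  0.05 -0.32  1.2   0.   -0.74] F=[ 0.2  0.1 -0.9] w=1.00 tilt=[-0.0003  0.0002]
 turn total -0.0758; shift total tx -0.085 ty 7.156 tz 1.350  dist 546
```

Call:
send_rows --motion '[[-1,[-0.085,0,0],[-0.076,0,0]],[-1,[0,0.25,0.047],[0,0,0]],[-1,[0,0.52,0.098],[0,0,0]],[-1,[0,0.52,0.098],[0,0,0]],[-1,[0,0.52,0.098],[0,0,0]],[-1,[0,0.52,0.098],[0,0,0]],[-1,[0,0.52,0.098],[0,0,0]],[-1,[0,0.52,0.098],[0,0,0]],[-1,[0,0.52,0.098],[0,0,0]],[-1,[0,0.52,0.098],[0,0,0]],[-1,[0,0.52,0.098],[0,0,0]],[-1,[0,0.52,0.098],[0,0,0]],[-1,[0,0.52,0.098],[0,0,0]],[-1,[0,0.52,0.098],[0,0,0]],[-1,[0,0.4,0.075],[0,0,0]],[-1,[0,0.2,0.038],[0,0,0]],[-1,[0,0.066,0.013],[0,0,0]],[-1,[0,0,0],[0,0,0]],[-1,[0,0,0],[0,0,0]],[-1,[0,0,0],[0,0,0]]]'

```text
clock: 43.2
eef_pos: [439.2, 263.7, 400.4]
ee_rot: [[-0.0, -0.129, 0.992], [-0.001, 0.992, 0.129], [-1.0, -0.0, -0.0]]
force: [0.3, -0.7, 0.3]
gripper_width: 0.998
```

```bash
python3 plan.py 439.3 265 197 97.5;  python3 - <<'E'
from h import *
c=vision.camera("wrist");cv2.imwrite("pics/w14.png",c["pixels"][:,:,::-1])
E
```

```text
t=43.2 pos=[439.2 263.7 400.4] yaw=97.4 q=[ 0.41  0.08 -0.27  1.22 -0.    0.28] F=[ 0.3 -0.7  0.3] w=1.00 tilt=[-0.0004 -0.0005]
 turn total -0.0007; shift total tx 2.712 ty 0.017 tz 0.004  dist 203
```

View pics/w14.png

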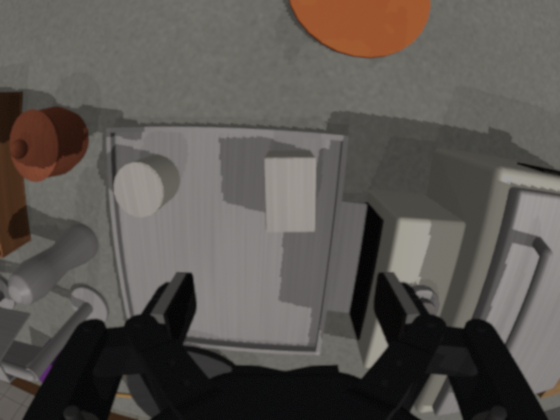

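Box F is centred at (290,193). Gripping.

Call:
send_rows --motion '[[-1,[0.4,0,0.004],[0,0,0]],[-1,[0.6,0,0],[0,0,0]],[-1,[0.6,0,0],[0,0,0]],[-1,[0.5,0,0],[0,0,0]],[-1,[0.35,0,0],[0,0,0]],[-1,[0.25,0,0],[0,0,0]],[-1,[0,0,0],[0,0,0]],[-1,[0,0,0],[0,0,0]],[1,[0,0,0],[0,0,0]],[1,[0,0,0],[0,0,0]],[1,[0,0,0],[0,0,0]],[1,[0,0,0],[0,0,0]],[1,[0,0,0],[0,0,0]],[1,[0,0,0],[0,0,0]]]'

```text
clock: 44.65
eef_pos: [440.5, 265.5, 199.7]
ee_rot: [[0.003, -0.131, 0.991], [0.002, 0.991, 0.131], [-1.0, 0.002, 0.003]]
force: [-0.2, 0.4, 6.3]
gripper_width: 0.576
```

```bash
python3 plan.py 513 -188 400 90.7
```

```text
t=44.6 pos=[440.5 265.5 199.7] yaw=97.5 q=[ 0.42  0.28 -0.5   0.78  0.    0.29] F=[-0.2  0.4  6.3] w=0.58 tilt=[0.0031 0.002 ]
 turn total 0.0759; shift total tx -2.670 ty -6.058 tz 0.893  dist 501
```

Call:
send_rows --motion '[[1,[-0.2,0,0],[0,0,0]],[1,[-0.55,0,0],[0,0,0]],[1,[-0.6,0,0],[0,0,0]],[1,[-0.6,0,0],[0.076,0,0]],[1,[-0.5,-0.15,0.022],[0,0,0]],[1,[-0.22,-0.4,0.059],[0,0,0]],[1,[0,-0.51,0.0752],[0,0,0]],[1,[0,-0.51,0.0752],[0,0,0]],[1,[0,-0.51,0.0752],[0,0,0]],[1,[0,-0.51,0.0752],[0,0,0]],[1,[0,-0.51,0.0752],[0,0,0]],[1,[0,-0.51,0.0752],[0,0,0]],[1,[0,-0.51,0.0752],[0,0,0]],[1,[0,-0.51,0.0752],[0,0,0]],[1,[0,-0.51,0.0752],[0,0,0]],[1,[0,-0.51,0.0752],[0,0,0]],[1,[0,-0.3,0.044],[0,0,0]],[1,[0,-0.108,0.016],[0,0,0]],[1,[0,0,0],[0,0,0]],[1,[0,0,0],[0,0,0]]]'

```text
clock: 46.65
eef_pos: [511.4, -187.8, 397.9]
ee_rot: [[-0.001, -0.012, 1.0], [0.001, 1.0, 0.012], [-1.0, 0.001, -0.001]]
force: [0.7, -0.7, -2.6]
gripper_width: 0.578
```

```bash
python3 plan.py 513 -188 198.5 90.7
```

```text
t=46.6 pos=[ 511.4 -187.8  397.9] yaw=90.7 q=[-0.47  0.14 -0.21  1.22  0.   -0.48] F=[ 0.7 -0.7 -2.6] w=0.58 tilt=[-0.0012  0.0012]
 turn total 0.0002; shift total tx 2.658 ty -0.003 tz 0.021  dist 199
```

Call:
send_rows --motion '[[1,[0.4,0,0.02],[0,0,0]],[1,[0.6,0,0],[0,0,0]],[1,[0.6,0,0],[0,0,0]],[1,[0.5,0,0],[0,0,0]],[1,[0.3,0,0],[0,0,0]],[1,[0.2,0,0],[0,0,0]],[1,[0.05,0,0],[0,0,0]],[1,[0,0,0],[0,0,0]],[1,[0,0,0],[0,0,0]],[-0.3,[0,0,0],[0,0,0]],[-0.6,[0,0,0],[0,0,0]],[-0.6,[0,0,0],[0,0,0]],[-0.6,[0,0,0],[0,0,0]],[-0.6,[-0.2,0,0],[0,0,0]],[-0.6,[-0.5,0,0],[0,0,0]],[-0.6,[-0.6,0,0],[0,0,0]],[-0.6,[-0.6,0,0],[0,0,0]],[-1,[-0.5,0,0],[0,0,0]],[-1,[-0.2,0,0],[0,0,0]],[-1,[0,0,0],[0,0,0]]]'

```text
clock: 48.65
eef_pos: [514.4, -189.2, 398.2]
ee_rot: [[0.006, -0.012, 1.0], [-0.003, 1.0, 0.012], [-1.0, -0.003, 0.006]]
force: [0.7, 0.2, 0.1]
gripper_width: 1.002
```

```bash
python3 look.py 15; python3 plan.py 452.5 106.5 400 90.7
```

```text
sc
[453.0, 108.2, 62.5, 55.9, -52.5] n 337 zmed 63.9 cen [453.5 108.4]
tote
[514.1, -190.5, 78.3, 51.4, 0.1] n 799 zmed 62.0 cen [ 514.1 -190.4]
[513.8, -280.8, 78.7, 50.9, 1.2] n 927 zmed 62.3 cen [ 513.6 -280.6]
[513.7, -369.3, 77.8, 50.2, 0.7] n 1072 zmed 62.3 cen [ 513.7 -369.5]
[410.3, -373.1, 78.0, 50.2, 1.3] n 944 zmed 62.2 cen [ 410.2 -372.7]
[410.1, -281.6, 59.7, 58.5, -31.2] n 603 zmed 62.2 cen [ 409.6 -282.2]
sd
[451.7, 104.6, 59.3, 57.6, 87.0] n 316 zmed 62.4 cen [451.9 104.8]
tote
[511.9, -193.0, 76.9, 50.6, 0.2] n 666 zmed 60.6 cen [ 512. -193.]
[512.3, -371.7, 76.7, 50.0, 0.8] n 873 zmed 60.7 cen [ 512.4 -371.8]
[511.2, -283.1, 76.2, 50.9, 0.6] n 776 zmed 60.8 cen [ 511.3 -283.2]
[408.4, -374.5, 76.5, 50.1, 0.6] n 907 zmed 60.8 cen [ 408.4 -374.6]
[408.0, -284.0, 58.8, 58.1, 1.8] n 602 zmed 61.0 cen [ 407.8 -283.9]
t=48.8 pos=[ 513.1 -188.5  394. ] yaw=90.7 q=[-0.47  0.14 -0.21  1.21  0.   -0.48] F=[-0.  -0.4 -0.1] w=1.00 tilt=[-0.0003  0.0001]
 turn total -0.0002; shift total tx -0.079 ty 3.943 tz -0.760  dist 301
```

Call:
send_rows --motion '[[-1,[-0.08,0.25,-0.048],[0,0,0]],[-1,[0,0.52,-0.1],[0,0,0]],[-1,[0,0.52,-0.1],[0,0,0]],[-1,[0,0.52,-0.1],[0,0,0]],[-1,[0,0.52,-0.1],[0,0,0]],[-1,[0,0.52,-0.1],[0,0,0]],[-1,[0,0.52,-0.1],[0,0,0]],[-1,[0,0.4,-0.077],[0,0,0]],[-1,[0,0.173,-0.034],[0,0,0]],[-1,[0,0,0],[0,0,0]],[-1,[0,0,0],[0,0,0]],[-1,[0,0,0],[0,0,0]]]'

```text
clock: 49.95
eef_pos: [453.1, 105.6, 400.2]
ee_rot: [[-0.001, -0.011, 1.0], [-0.0, 1.0, 0.011], [-1.0, -0.0, -0.001]]
force: [0.7, -0.4, -0.2]
gripper_width: 1.005
```

```bash
python3 plan.py 452.5 106.5 197 90.7;  python3 - <<'E'
from h import *
c=vision.camera("wrist");cv2.imwrite("pics/w16.png",c["pixels"][:,:,::-1])
E
```

```text
t=50.0 pos=[453.1 105.6 400.2] yaw=90.6 q=[ 0.09 -0.01 -0.36  1.21 -0.    0.08] F=[ 0.7 -0.4 -0.2] w=1.01 tilt=[-0.0006 -0.0004]
 turn total -0.0010; shift total tx 2.709 ty 0.012 tz -0.008  dist 203
```

View pics/w16.png

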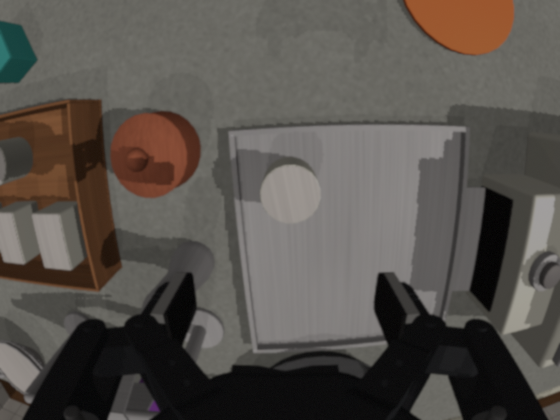

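Call:
send_rows --motion '[[-1,[0.4,0,-0.008],[0,0,0]],[-1,[0.6,0,0],[0,0,0]],[-1,[0.6,0,0],[0,0,0]],[-1,[0.5,0,0],[0,0,0]],[-1,[0.35,0,0],[0,0,0]],[-1,[0.25,0,0],[0,0,0]],[-1,[0,0,0],[0,0,0]],[-1,[0,0,0],[0,0,0]],[1,[0,0,0],[0,0,0]],[1,[0,0,0],[0,0,0]],[1,[0,0,0],[0,0,0]],[1,[0,0,0],[0,0,0]],[1,[0,0,0],[0,0,0]],[1,[0,0,0],[0,0,0]]]'

```text
clock: 51.4
eef_pos: [453.7, 106.8, 200.0]
ee_rot: [[0.004, -0.012, 1.0], [0.001, 1.0, 0.012], [-1.0, 0.001, 0.004]]
force: [-0.6, 1.3, 4.7]
gripper_width: 0.69
```

```bash
python3 plan.py 409 -189 400 90.7
```

```text
t=51.4 pos=[453.7 106.8 200. ] yaw=90.7 q=[ 0.09  0.21 -0.6   0.75  0.    0.08] F=[-0.6  1.3  4.7] w=0.69 tilt=[0.0042 0.0012]
 turn total -0.0000; shift total tx -2.667 ty -3.936 tz -0.644  dist 360
```

Call:
send_rows --motion '[[1,[-0.2,0,0],[0,0,0]],[1,[-0.55,0,0],[0,0,0]],[1,[-0.6,0,0],[0,0,0]],[1,[-0.6,0,0],[0,0,0]],[1,[-0.5,-0.15,-0.025],[0,0,0]],[1,[-0.22,-0.4,-0.065],[0,0,0]],[1,[0,-0.52,-0.085],[0,0,0]],[1,[0,-0.52,-0.085],[0,0,0]],[1,[0,-0.52,-0.085],[0,0,0]],[1,[0,-0.52,-0.085],[0,0,0]],[1,[0,-0.52,-0.085],[0,0,0]],[1,[0,-0.5,-0.082],[0,0,0]],[1,[0,-0.286,-0.047],[0,0,0]],[1,[0,0,0],[0,0,0]],[1,[0,0,0],[0,0,0]],[1,[0,0,0],[0,0,0]]]'

```text
clock: 53.0
eef_pos: [407.3, -188.5, 398.1]
ee_rot: [[-0.001, -0.013, 1.0], [0.001, 1.0, 0.013], [-1.0, 0.001, -0.001]]
force: [-0.0, -0.3, -1.4]
gripper_width: 0.691
```

```bash
python3 plan.py 409 -189 199 90.7
```

```text
t=53.0 pos=[ 407.3 -188.5  398.1] yaw=90.7 q=[-0.58 -0.04 -0.4   1.21  0.   -0.59] F=[-0.  -0.3 -1.4] w=0.69 tilt=[-0.0005  0.0006]
 turn total 0.0004; shift total tx 2.655 ty -0.007 tz 0.022  dist 199
```

Call:
send_rows --motion '[[1,[0.4,0,0.02],[0,0,0]],[1,[0.6,0,0],[0,0,0]],[1,[0.6,0,0],[0,0,0]],[1,[0.5,0,0],[0,0,0]],[1,[0.3,0,0],[0,0,0]],[1,[0.2,0,0],[0,0,0]],[1,[0.05,0,0],[0,0,0]],[1,[0,0,0],[0,0,0]],[1,[0,0,0],[0,0,0]],[-0.5,[0,0,0],[0,0,0]],[-0.72,[0,0,0],[0,0,0]],[-0.72,[0,0,0],[0,0,0]],[-0.72,[0,0,0],[0,0,0]],[-0.72,[-0.2,0,0],[0,0,0]],[-0.72,[-0.5,0,0],[0,0,0]],[-0.72,[-0.6,0,0],[0,0,0]],[-0.72,[-0.6,0,0],[0,0,0]],[0,[-0.5,0,0],[0,0,0]],[1,[-0.2,0,0],[0,0,0]],[1,[0,0,0],[0,0,0]]]'

```text
clock: 55.0
eef_pos: [410.0, -190.0, 397.8]
ee_rot: [[0.006, -0.012, 1.0], [-0.004, 1.0, 0.012], [-1.0, -0.004, 0.006]]
force: [0.4, 0.2, -0.6]
gripper_width: 0.353
```

```bash
python3 look.py 17; python3 - <<'E'
from h import *
for n in("scene","side"):
    c=vision.camera(n);print(n)
    print("button");tubs([c],500,560,360,450,112,135,res=3)
    print("console");tubs([c],500,560,350,440,104,114,res=3)
E
```

```text
sc
tote
[514.1, -190.5, 78.1, 51.6, 0.2] n 807 zmed 62.0 cen [ 514.1 -190.5]
[513.4, -281.4, 77.5, 52.3, 2.0] n 926 zmed 62.1 cen [ 513.4 -280.4]
[514.2, -369.4, 77.9, 50.1, 1.3] n 1064 zmed 62.2 cen [ 514.3 -369.1]
[409.9, -372.9, 78.2, 50.3, 0.8] n 948 zmed 62.3 cen [ 410.1 -372.7]
[409.7, -192.0, 59.6, 58.7, 1.4] n 524 zmed 62.2 cen [ 409.5 -192. ]
[409.8, -281.6, 59.1, 58.8, -26.7] n 603 zmed 62.4 cen [ 410.2 -281.9]
sd
tote
[512.6, -193.1, 77.1, 51.0, 1.2] n 668 zmed 60.4 cen [ 512.8 -192.8]
[511.6, -282.8, 77.0, 51.0, 0.6] n 775 zmed 60.5 cen [ 511.7 -282.9]
[512.3, -371.9, 77.0, 50.0, 1.0] n 881 zmed 60.8 cen [ 512.2 -372. ]
[408.1, -374.8, 76.5, 50.9, 1.8] n 908 zmed 61.0 cen [ 408.3 -374.1]
[407.9, -193.3, 60.1, 58.2, 58.8] n 531 zmed 60.7 cen [ 407.6 -193.6]
[407.3, -284.3, 58.4, 58.0, -1.6] n 607 zmed 61.0 cen [ 407.3 -284.3]
scene
button
[531.2, 443.0, 59.6, 21.0, -8.8] n 142 zmed 124.3 cen [530.2 439. ]
[526.5, 401.0, 49.9, 44.5, 34.0] n 191 zmed 122.4 cen [525.5 399.8]
console
[530.2, 400.5, 78.5, 58.5, 89.0] n 219 zmed 109.4 cen [530.2 400.7]
side
button
console
```

View pics/sd17.png

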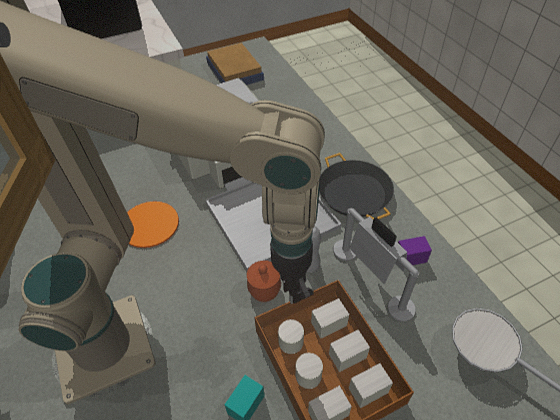

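All six are in the tote, single layer (tops ≈62, walls 70), and the tray is empty. Now I'll locate the button using the first frames, which had a clear view.

```bash
python3 - <<'E'
from h import *
d=np.load("c0.npz")
for pre in "sd":
    c={k:d[f"{pre}_{k}"] for k in("pixels","range_z","intrinsics","rvec","tvec")}
    p=seg([c],490,570,370,430,100,145)[0]
    print(pre,np.histogram(p[:,2],bins=np.arange(100,146,3)))
    for lo,hi in((113,117),(117,121),(121,125),(125,135)):
        q=p[(p[:,2]>lo)&(p[:,2]<hi)]
        if len(q)>20: print(lo,len(q),rect(q),q.mean(0).round(1))
E
python3 plan.py 526 400 400 90
```

```text
s (array([  4,  15,  77, 131,  30,  17,  38,  37,  10,  27,  32,  14,   0,
         0,   0]), array([100, 103, 106, 109, 112, 115, 118, 121, 124, 127, 130, 133, 136,
       139, 142, 145]))
113 22 [540.8, 396.7, 67.5, 20.6, 33.4] [533.5 390.6 114.8]
117 45 [522.6, 400.6, 42.1, 40.8, -60.4] [525.7 394.8 119.3]
121 41 [525.3, 396.8, 44.8, 39.7, 25.1] [526.4 396.5 122.5]
125 78 [522.2, 402.2, 34.0, 28.3, -51.4] [523.7 400.5 130.6]
d (array([  5,  40, 111,  49,  14,  28,  29,  20,  19,  30,  17,   1,   0,
         0,   0]), array([100, 103, 106, 109, 112, 115, 118, 121, 124, 127, 130, 133, 136,
       139, 142, 145]))
113 25 [516.9, 393.0, 41.9, 30.5, -33.9] [518.1 388.4 115.4]
117 40 [517.6, 395.3, 43.3, 36.2, -26.8] [517.9 391.4 119. ]
125 67 [521.6, 400.0, 32.7, 30.2, 67.9] [520.7 399.6 128.6]
t=55.2 pos=[ 408.4 -189.   392.7] yaw=90.7 q=[-0.58 -0.03 -0.4   1.2   0.   -0.59] F=[-0.3  0.7 -0.9] w=0.00 tilt=[-0.0028  0.0019]
 turn total 0.0076; shift total tx -0.098 ty 7.853 tz 1.568  dist 601
```

```bash
python3 plan.py 522 400.5 400 90.7
```

```text
t=55.2 pos=[ 408.4 -189.   392.7] yaw=90.7 q=[-0.58 -0.03 -0.4   1.2   0.   -0.59] F=[-0.3  0.7 -0.9] w=0.00 tilt=[-0.0028  0.0019]
 turn total -0.0002; shift total tx -0.098 ty 7.840 tz 1.611  dist 600
```

Call:
send_rows --motion '[[1,[-0.1,0.25,0.051],[0,0,0]],[1,[0,0.52,0.1069],[0,0,0]],[1,[0,0.52,0.1069],[0,0,0]],[1,[0,0.52,0.1069],[0,0,0]],[1,[0,0.52,0.1069],[0,0,0]],[1,[0,0.52,0.1069],[0,0,0]],[1,[0,0.52,0.1069],[0,0,0]],[1,[0,0.52,0.1069],[0,0,0]],[1,[0,0.52,0.1069],[0,0,0]],[1,[0,0.52,0.1069],[0,0,0]],[1,[0,0.52,0.1069],[0,0,0]],[1,[0,0.52,0.1069],[0,0,0]],[1,[0,0.52,0.1069],[0,0,0]],[1,[0,0.52,0.1069],[0,0,0]],[1,[0,0.5,0.103],[0,0,0]],[1,[0,0.33,0.068],[0,0,0]],[1,[0,0,0],[0,0,0]],[1,[0,0,0],[0,0,0]],[1,[0,0,0],[0,0,0]]]'

```text
clock: 57.1
eef_pos: [522.5, 399.2, 400.6]
ee_rot: [[-0.002, -0.011, 1.0], [-0.002, 1.0, 0.011], [-1.0, -0.002, -0.002]]
force: [0.5, -0.3, -0.4]
gripper_width: -0.001
```

```bash
python3 plan.py 522 400.5 312 90.7; python3 - <<'E'
from h import *
c=vision.camera("wrist");cv2.imwrite("pics/w18.png",c["pixels"][:,:,::-1])
E
```

```text
t=57.1 pos=[522.5 399.2 400.6] yaw=90.7 q=[ 0.55  0.34  0.05  1.28 -0.    0.54] F=[ 0.5 -0.3 -0.4] w=-0.00 tilt=[-0.0023 -0.0018]
 turn total -0.0005; shift total tx 1.181 ty 0.018 tz -0.007  dist 89
```

View pics/w18.png

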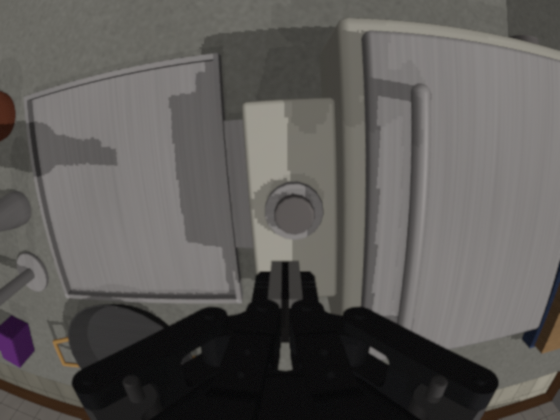

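Call:
send_rows --motion '[[1,[0.3,0.02,0],[0,0,0]],[1,[0.4,0,0],[0,0,0]],[1,[0.3,0,0],[0,0,0]],[1,[0.2,0,0],[0,0,0]],[1,[0.04,0,0],[0,0,0]],[1,[0,0,0],[0,0,0]],[1,[0,0,0],[0,0,0]]]'

```text
clock: 57.85
eef_pos: [523.5, 401.7, 310.6]
ee_rot: [[0.002, -0.012, 1.0], [0.001, 1.0, 0.012], [-1.0, 0.001, 0.002]]
force: [-0.2, 0.2, -0.2]
gripper_width: -0.001
```

Call:
send_rows --motion '[[1,[0.03,0,0],[0,0,0]],[1,[0.03,0,0],[0,0,0]],[1,[0,0,0],[0,0,0]]]'

```text
clock: 58.15
eef_pos: [523.1, 401.8, 305.1]
ee_rot: [[0.001, -0.012, 1.0], [0.001, 1.0, 0.012], [-1.0, 0.001, 0.001]]
force: [1.2, 0.3, 1.2]
gripper_width: -0.0
```

Call:
send_rows --motion '[[1,[0.03,0,0],[0,0,0]],[1,[0.02,0,0],[0,0,0]],[1,[0,0,0],[0,0,0]]]'

```text
clock: 58.45
eef_pos: [523.2, 401.8, 301.3]
ee_rot: [[0.001, -0.012, 1.0], [0.001, 1.0, 0.012], [-1.0, 0.001, 0.001]]
force: [1.2, 0.3, 4.7]
gripper_width: 0.0
```

Call:
send_rows --motion '[[1,[0.025,0,0],[0,0,0]],[1,[0,0,0],[0,0,0]]]'

```text
clock: 58.65
eef_pos: [523.2, 401.8, 299.5]
ee_rot: [[0.001, -0.012, 1.0], [0.001, 1.0, 0.012], [-1.0, 0.001, 0.001]]
force: [0.1, 0.8, 4.9]
gripper_width: 0.003
```

Call:
send_rows --motion '[[1,[0.02,0,0],[0,0,0]],[1,[0,0,0],[0,0,0]]]'

```text
clock: 58.85
eef_pos: [523.2, 401.8, 299.4]
ee_rot: [[0.002, -0.012, 1.0], [0.001, 1.0, 0.012], [-1.0, 0.001, 0.002]]
force: [-1.7, -0.5, 10.2]
gripper_width: 0.001
```

Call:
send_rows --motion '[[1,[0.015,0,0],[0,0,0]],[1,[0,0,0],[0,0,0]]]'

```text
clock: 59.05
eef_pos: [523.1, 401.8, 299.3]
ee_rot: [[0.002, -0.012, 1.0], [0.001, 1.0, 0.012], [-1.0, 0.001, 0.002]]
force: [-2.7, -2.0, 15.8]
gripper_width: 0.001
```

The button hit its stop at TCP 299.3 (force up to 16 N with no further travel). Retreating and doing the last checks.

Call:
send_rows --motion '[[1,[0,0,0],[0,0,0]],[1,[-0.2,0,0],[0,0,0]],[1,[-0.4,0,0],[0,0,0]],[1,[-0.5,0,0],[0,0,0]],[1,[-0.4,0,0],[0,0,0]],[1,[-0.2,0,0],[0,0,0]],[1,[0,0,0],[0,0,0]],[1,[0,0,0],[0,0,0]]]'

```text
clock: 59.85
eef_pos: [522.5, 401.4, 422.2]
ee_rot: [[-0.002, -0.012, 1.0], [-0.001, 1.0, 0.012], [-1.0, -0.001, -0.002]]
force: [0.0, 0.1, -0.3]
gripper_width: -0.002
```

```bash
python3 look.py 19; python3 - <<'E'
from h import *
d=np.load("c0.npz")
for n,pre in(("scene","s"),("side","d")):
    c=vision.camera(n);c0={k:d[f"{pre}_{k}"] for k in("pixels","range_z","intrinsics","rvec","tvec")}
    for nm,x in(("start",c0),("now",c)):
        print(n,nm,"pot");tubs([x],355,470,-90,25,30,115,res=4)
        print("mill");tubs([x],515,600,-55,25,90,165,res=4)
    print("fin");tubs([c],640,720,-220,-40,206,230)
E
```

```text
sc
tote
[514.3, -190.2, 79.1, 52.4, 0.7] n 809 zmed 62.1 cen [ 514.3 -190. ]
[513.7, -280.5, 77.5, 51.2, 0.6] n 918 zmed 62.1 cen [ 513.6 -280.5]
[513.9, -369.3, 78.4, 50.6, -0.3] n 1063 zmed 62.2 cen [ 513.9 -369.3]
[410.5, -372.7, 78.6, 50.2, 1.2] n 953 zmed 62.3 cen [ 410.6 -372.5]
[409.5, -191.7, 59.7, 59.5, -53.0] n 519 zmed 62.2 cen [ 410.1 -192.5]
[410.9, -282.0, 60.0, 57.7, -0.8] n 597 zmed 62.1 cen [ 410.9 -281.8]
sd
tote
[512.5, -192.7, 76.6, 51.9, 0.6] n 671 zmed 60.6 cen [ 512.6 -192.9]
[511.7, -283.1, 76.9, 51.2, 0.2] n 776 zmed 60.6 cen [ 511.7 -283. ]
[512.2, -371.5, 77.1, 50.2, 1.0] n 881 zmed 60.8 cen [ 512.4 -371.7]
[408.7, -374.9, 77.4, 50.0, -0.1] n 906 zmed 61.0 cen [ 408.7 -374.9]
[407.6, -194.0, 58.6, 57.6, -4.0] n 529 zmed 60.8 cen [ 407.6 -194. ]
[408.0, -283.4, 59.7, 57.1, 61.2] n 610 zmed 61.0 cen [ 407.5 -283.7]
scene start pot
[414.0, -32.0, 85.0, 84.1, 8.6] n 1161 zmed 77.4 cen [414.6 -32.4]
mill
[559.0, -16.8, 45.0, 36.7, 38.7] n 534 zmed 131.8 cen [558.4 -15.8]
scene now pot
[413.7, -31.7, 86.0, 84.1, 81.9] n 1166 zmed 77.4 cen [413.6 -31.5]
mill
[559.1, -17.6, 44.8, 35.4, 33.4] n 533 zmed 132.1 cen [557.2 -15.6]
fin
[682.9, -124.5, 70.6, 11.1, -80.1] n 234 zmed 216.6 cen [ 683.3 -124.4]
side start pot
[410.3, -34.9, 85.4, 83.6, 59.8] n 1076 zmed 77.3 cen [410.2 -33.3]
mill
[553.7, -17.0, 44.1, 43.0, 18.0] n 385 zmed 133.6 cen [554.3 -18.1]
side now pot
[410.3, -33.7, 84.2, 84.2, 65.6] n 1074 zmed 77.6 cen [410.3 -32.9]
mill
[553.4, -18.3, 43.3, 40.5, 15.9] n 384 zmed 133.9 cen [553.9 -17.8]
fin
[681.4, -127.5, 69.5, 12.5, -81.9] n 168 zmed 214.8 cen [ 681.2 -127. ]
```

View pics/sc19.png

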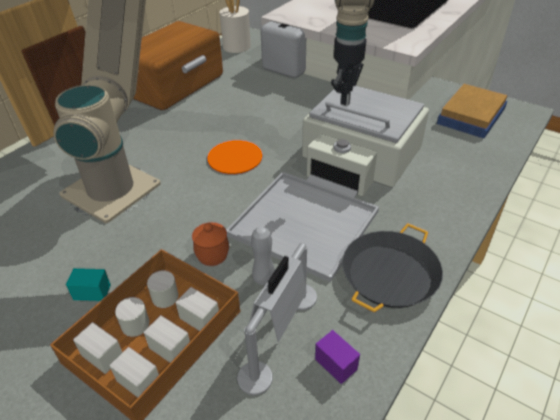

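The tray is empty, six tubs are in the tote, the divider is on the rail, and the pot and mill haven't moved. Handing in.

```bash
python3 -c "
from plant import ticket
print(ticket.sign_off())"
```

```text
the job is handed in; nothing more can be done
None
```

The job is done and handed in at about 60 s, in the order asked. I hung the lane divider on the rail, moved all six tubs (four boxes, two round) into the tote, then pressed the reset button.

Last checks before hand-in:
- **Divider:** it sits astride the middle of the bar. The fin centre is at about (682, −126) against the rail middle at (681, −126), with the ridge along the bar to within about 1°.
- **Tubs:** all six stand in a single layer, two rows of three. Their tops measured 61–62 mm, where 62 mm is expected on the tote floor. The tray is empty, and I saw no tub knocked aside.
- **Button:** I pushed until the force rose from about 5 N to 16 N with no further travel, after about 6 mm, so it was fully down. Then I backed off.
- **Bystanders:** the pot and mill are where they started to within about 1 mm. I did not go near the purple and turquoise look-alikes.

The two cameras disagreed by 1–4 mm throughout, so I averaged them. The wrist showed about 5–7 N each time the jaws closed on a tub, probably from the pads swinging forward. None of the checks failed.

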